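# Refit the label spindle

## Robot

A 6-joint arm with a two-finger parallel gripper is mounted at the origin on the work surface. World frame = base frame: x ahead of the robot, y to its left, z up, the work surface at z = 0. Lengths are in m, angles in degrees, forces in N, time in s.
With the tool pointing down it reaches from about 0.35 to 0.875 m from the base axis. Payload 4.2 kg.
Tool frame: the origin (TCP) lies at the very end of the fingers, on their centre line; the grasp point (between the pads) lies 19 mm behind it; z points along the fingers, y is the line along which they close (so a half turn about z gives the same grasp; the last joint's range is limited). The gripper opens to 87 mm and grips with 3 to 60 N. Pads are 19 mm wide; open, the fingers measure 117 mm over their backs; the gripper's body (75 mm by 190 mm) begins 51 mm behind the grasp point.
Start: joints at [87.009, 22.042, 0.453, 0, -68.411, -14.817], TCP at [0.191, 0.595, 0.193] pointing down, gripper open.
Joint ranges: [-179.83, 179.83], [-69.29, 118.12], [-61.27, 80.66], [-181.25, 117.63], [-171.15, -9.14], [-177.46, 177.46]. Speed limits (degrees/s): [159.86, 159.86, 180, 180, 180, 180].

## Interface

Orientations are given as a 3x3 rotation matrix whose columns are the frame's x, y, z axes.
In Python, from station import * gives the robot as it stands.
- The arm moves only by the shell command python3 -m pendant 'ROWS'. ROWS is JSON, a list of rows, each an object of numbers: "x", "y", "z": the shift along the world's x, y, z normalised to -1 to 1, where 1 is 250 mm; "rx", "ry", "rz": the turn, a rotation vector about the world's x, y, z normalised to -1 to 1, where 1 is 180 degrees; "claw": the opening, from 0 (shut) to 1 (fully open). A call has exactly 8 rows; each row is the pose to reach, as a shift and turn from the pose commanded when the call began, turning the shorter way round; what a row does not reach only later rows make up. A row lasts 1/8 s, in which the tool goes at most 62.5 mm and 10.7 degrees, less where a joint would pass 70% of its speed; a pose out of reach is approached as far as the arm can. A call with a number of a shift or a turn outside -1 to 1 is refused whole. A call with a gripper value outside its range is refused whole. The fingers move at their own pace and stop on an object; the grip force is fixed at half the most. Time passes only in rows, so rows that repeat a pose let the fingers close, or fill a call up. It gives the time, the measured TCP pose, the force, the opening and the grip force at its end, in the units of the state.
- sense(): the state, without advancing time (a new reading comes with each control period).
- capture(name): name is "scene" or "side" or "wrist"; returns a dict with "color" (420x560x3 uint8, red, green, blue), "mtx" (3x3 intrinsics, pixels), "world_to_cam" (4x4, takes a point from world to camera coordinates). Camera axes: x right, y up, looking along -z (the intrinsics and any distortion apply to the point x, -y, -z); pixel columns grow to the right and rows downward; lengths in m; the calibration is good to about 2 mm. A picture is of the moment at which its call begins. There is no depth.
- finish_job(): hands the job in; it is judged then, once.
Trained networks look in a picture, given as the dict that the camera call returned (one of the last four; its "shot" number tells which), for a name from the list of things; names that differ only in an ending like _2 or _b are one class to them, and where a whole thing is asked for, a point or a joint stands for the part that bears it (a point fixed in the world has none). Each returns a list of dicts, best first, with "conf" (0 to 1); they miss things now and then, are a little off and sometimes report something else, mostly with a low value. They report only what shows in the picture. A call takes as long as a camera call.
- search_frame(picture, label): "centre" ([column, row] in pixels, amid what is visible of it).
- regions_of(picture, label): "region" (420x560 bool, what is visible of it) and "centre" ([column, row] in pixels, amid what is visible of it).
The state is a dict: "time_s": time; "joints": joint angles; "joint_velocities": joint speeds; "effort": joint torques, N m; "tcp_pos": TCP position; "ee_rot": TCP orientation; "wrist_force": force on the tool from outside, world axes, zero at the start; "moment": the same for the moment, N m; "gripper_width": opening from 0.0 (shut) to 1.0 (fully open); "gripper_force": force on a finger pad.
Only numpy, scipy, OpenCV 4.12 (cv2) and the standard library are available. Lean on these libraries where they do the work, as an engineer would, in place of code of your own. Each camera call takes 0.05 s, during which the arm holds its last target. There are 200 camera calls.

## Task

Take the washed label spindle out of the leaning drying tube by its top end and lay it in the sloping V-rest, low end down by the stop, and let go of it there. Then pick it up again by its side, between the two V-supports, and thread it level through both eyelets of the label dispenser so that it sticks out about equally on both sides; leave it lying there. Do not drop the spindle on the table, and leave the bottle, jars and label roll where they stand.

Things in the scene. Friction and masses are not known exactly. Their poses are not given: they have to be found in the camera images.
- spindle: The label spindle: a plain aluminium rod, 12 mm thick, 240 mm long, rounded ends, about 90 g, a flush red band 10 to 22 mm from its top end. Origin at mid length; its z axis runs along the rod from the plain foot to the banded head. It starts standing in the drying tube, leaning 25 degrees from upright, with its banded top end sticking out about 75 mm.
- spindle_foot (a point): The plain end of the spindle (120 mm from its middle).
- spindle_head (a point): The red-banded end of the spindle (120 mm from its middle).
- stand: Fixed drying stand: white base plate 100 x 150 x 12 mm with one square steel tube (inside 16 mm, outside 24 mm, 165 mm deep along its axis, closed at the bottom) that leans 25 degrees from upright toward the stand's +y. Origin under the middle of the base plate, z up. To come out, the spindle must be drawn along the tube.
- stand_mouth (a point): Centre of the open upper end of the drying tube (at y +15 mm, z 182 mm in the stand's frame).
- rest: Fixed sloping V-rest: blue base 100 x 230 x 12 mm, blue sloping beam, two yellow V-supports (90-degree grooves, 14 mm long, 50 mm wide at the mouth) and a black stop plate at the low end. The groove rises toward the rest's +y at 40 degrees above level; a seated rod's axis runs from rest_low to rest_high. Origin under the middle of the base, z up.
- rest_low (a point): Where the low end of a seated spindle lies, on the stop plate (75 mm above the table; at y -90 mm in the rest's frame). Along the rod from here the V-supports stand at 10 to 24 mm and 178 to 192 mm; their arms rise 16 mm above the rod axis, square to it.
- rest_mid (a point): Where the middle of a seated spindle lies (152 mm above the table). Between the supports the rod is free for 154 mm; the beam's top is 49 mm below the rod axis, square to it.
- rest_high (a point): Where the high end of a seated spindle lies (229 mm above the table). The last 48 mm of rod overhang the upper support.
- dispenser: Fixed label dispenser: dark base plate 100 (x) x 90 (y) mm with two upright green cheeks, 44 mm wide, 8 mm thick, tops 142 mm above the table, outer faces 60 mm apart, inner faces 44 mm apart. Each cheek has a round eyelet of 18 mm diameter, 120 mm above the table; the two eyelets lie on one level line along the dispenser's y axis. Either side may be threaded first. Origin under the middle of the base, z up.
- eye_mid (a point): The point midway between the two eyelets, on their common axis. Between the cheeks, well below it (under 65 mm above the table), sit a small peel plate and a roller.
- eye_left (a point): Centre of the eyelet in the cheek at the dispenser's +y side, at mid thickness.
- eye_right (a point): Centre of the eyelet in the cheek at the dispenser's -y side, at mid thickness.
- oil: Bystander: green bottle, 56 mm across, 200 mm tall, beside the drying stand on its -x side. Origin under its middle.
- jar_a: Bystander: dark jam jar, 60 mm across, 75 mm tall, beside the V-rest on its -x side. Origin under its middle.
- jar_b: Bystander: dark jam jar, 60 mm across, 75 mm tall, behind the dispenser on its +x side. Origin under its middle.
- labels: Bystander: label roll lying flat, 72 mm across, 40 mm tall, in front of the dispenser on its -x side. Origin under its middle.

How it is judged:
By the outcome, as a careful person would: the job done as asked, in the order asked, and still so for the second after the job is handed in, with the robot touching nothing.
It also fails if it takes over 64 s, if anything falls off the work surface, if the arm or the gripper's body presses on something with over 40 N, if the wrist force passes 120 N, or if a joint passes its speed limit or range.

## Working session

There is one attempt and no reset: what is moved stays moved. The work goes in short steps, Python scripts to look and compute and a shell command to move; the robot and the scene stay as the last step left them, time stands still between calls to the robot, and variables do not carry over. Pictures are saved under pics/ and viewed, at most 10 in all, crops included, and the job is handed in when it is done.

```bash
ls; mkdir -p pics; cat > look.py <<'E'
from station import *
import numpy as np, cv2
def save(p,n): cv2.imwrite(f'pics/{n}.png',p['color'][:,:,::-1])
E
python3 - <<'E'
from look import *
s=sense(); print({k:np.round(v,3).tolist() for k,v in s.items()})
names="spindle spindle_foot spindle_head stand stand_mouth rest rest_low rest_mid rest_high dispenser eye_mid eye_left eye_right oil jar_a jar_b labels".split()
for c in ("scene","side"):
    p=capture(c); save(p,c); print(c,p.keys(),np.round(p['mtx'],1).tolist(),np.round(p['world_to_cam'],3).tolist())
    for n in names:
        print(n,[(np.round(d['centre']).tolist(),round(d['conf'],2)) for d in search_frame(p,n)[:2]])
p=capture('scene');q=capture('side')
cv2.imwrite('pics/both.png',np.hstack([p['color'],q['color']])[:,:,::-1][:, :])
E
```

```text
pics
{'time_s': 0.0, 'joints': [87.008, 22.091, 0.38, -0.029, -68.41, -14.816], 'joint_velocities': [-0.07, -0.011, -0.041, -0.0, -0.042, -0.13], 'effort': [-0.0, -39.066, 18.741, 4.22, 0.011, -0.0], 'tcp_pos': [0.191, 0.594, 0.191], 'ee_rot': [[0.952, -0.306, -0.001], [-0.306, -0.952, -0.002], [0.0, 0.002, -1.0]], 'wrist_force': [0.127, -0.525, 0.201], 'moment': [0.026, 0.014, 0.02], 'gripper_force': 0.0, 'gripper_width': 1.0}
scene dict_keys(['color', 'mtx', 'world_to_cam', 'shot']) [[536.0, 0.0, 283.8], [0.0, 536.0, 207.5], [0.0, 0.0, 1.0]] [[-0.644, 0.765, 0.01, 0.361], [-0.56, -0.48, 0.675, 0.215], [0.521, 0.429, 0.738, -1.554], [0.0, 0.0, 0.0, 1.0]]
spindle []
spindle_foot [([427.0, 229.0], 0.65), ([260.0, 250.0], 0.45)]
spindle_head [([429.0, 229.0], 0.72)]
stand [([397.0, 283.0], 0.72), ([258.0, 253.0], 0.67)]
stand_mouth [([398.0, 281.0], 0.84)]
rest [([227.0, 168.0], 0.77)]
rest_low [([260.0, 250.0], 0.75), ([281.0, 219.0], 0.18)]
rest_mid [([223.0, 170.0], 0.67), ([399.0, 278.0], 0.29)]
rest_high [([225.0, 166.0], 0.63), ([428.0, 227.0], 0.61)]
dispenser [([262.0, 253.0], 
[... 459 characters left out ...]
, 0.721, 0.685, -0.177], [-0.104, -0.677, 0.729, -1.447], [0.0, 0.0, 0.0, 1.0]]
spindle []
spindle_foot []
spindle_head []
stand [([261.0, 180.0], 0.67)]
stand_mouth [([260.0, 181.0], 0.6)]
rest [([282.0, 335.0], 0.85)]
rest_low [([285.0, 332.0], 0.81)]
rest_mid [([289.0, 335.0], 0.65)]
rest_high [([286.0, 338.0], 0.85)]
dispenser [([319.0, 240.0], 0.69)]
eye_mid [([321.0, 238.0], 0.74), ([252.0, 123.0], 0.24)]
eye_left [([318.0, 240.0], 0.64)]
eye_right [([319.0, 241.0], 0.68), ([251.0, 126.0], 0.22)]
oil [([231.0, 180.0], 0.97)]
jar_a [([239.0, 338.0], 0.8), ([350.0, 226.0], 0.57)]
jar_b [([239.0, 338.0], 0.8), ([350.0, 226.0], 0.57)]
labels [([287.0, 252.0], 0.67), ([317.0, 241.0], 0.37)]
```

View pics/scene.png

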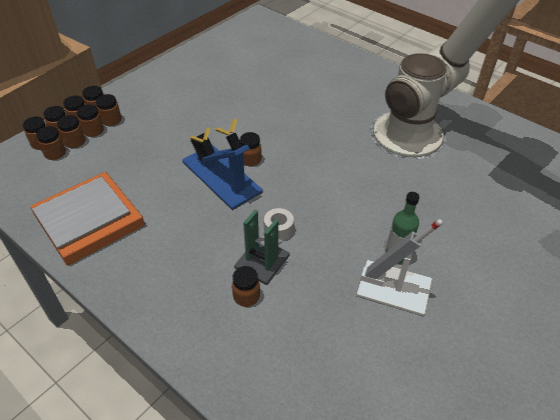

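View pics/side.png

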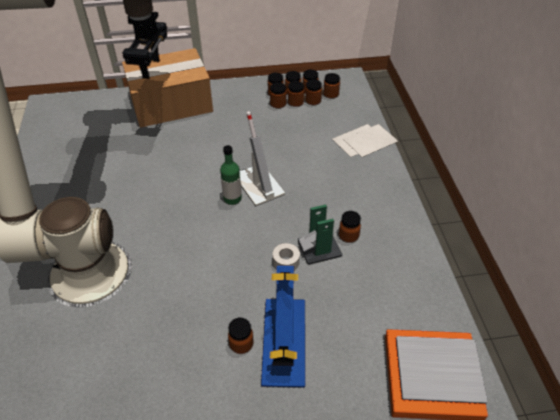

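The scene camera shows the stand at about (397,285), the V-rest at (222,170), the dispenser at (262,250) and the red head at (437,224). In the side camera they are at (262,183), (285,335) and (319,240), with the head at (249,115). Next I'll zoom in with crops.

```bash
python3 - <<'E'
from look import *
a=cv2.imread('pics/scene.png');b=cv2.imread('pics/side.png')
def crop(im,c,r,w=106,h=120): # 2.5x -> 265x300
    return cv2.resize(im[r:r+h,c:c+w],None,fx=2.5,fy=2.5,interpolation=cv2.INTER_CUBIC)
top=np.hstack([crop(a,345,200),crop(a,170,105),crop(a,215,190)])
bot=np.hstack([crop(b,210,100),crop(b,230,270),crop(b,270,180)])
cv2.imwrite('pics/crops.png',np.vstack([top,bot]))
E
```

```text
(no output)
```

View pics/crops.png

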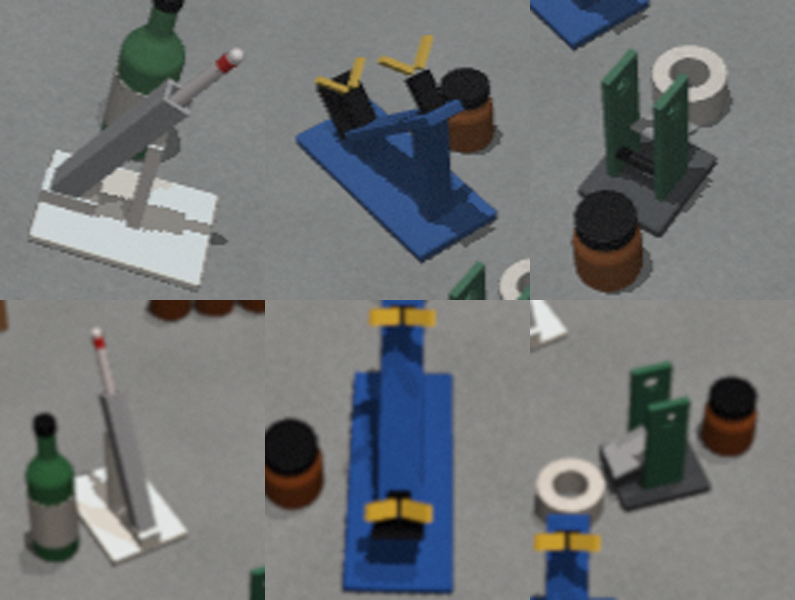

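The crops show base corners, tube mouth, eyelets and cheeks clearly. In scene pixels the stand corners are at about (365,261), (432,278), (425,312) and (358,293). In the side view the eyelets are at (326,226) and (318,213). I'll fit the poses from these.

```bash
cat >> look.py <<'E'
def proj(p,X):
    X=np.atleast_2d(X); c=X@p['world_to_cam'][:3,:3].T+p['world_to_cam'][:3,3]
    v=c*[1,-1,-1]; u=v@np.array(p['mtx']).T; return u[:,:2]/u[:,2:]
def place(q,P):
    P=np.atleast_2d(P); c,s=np.cos(q[2]),np.sin(q[2])
    return P@np.array([[c,s,0],[-s,c,0],[0,0,1]])+[q[0],q[1],0]
E
python3 - <<'E'
from look import *
from scipy.optimize import least_squares
P={c:capture(c) for c in('scene','side')}
a=np.radians(25)
head=[0,.015+.075*np.sin(a),.182+.075*np.cos(a)]
O={'stand':dict(scene=[([-.05,-.075,.012],(365,260.8)),([-.05,.075,.012],(432.2,278)),([.05,.075,.012],(425,312)),([.05,-.075,.012],(357.8,292.8)),([0,.015,.182],(416.2,239.2)),(head,(439.4,221.2))],
 side=[([-.05,-.075,.012],(256,204)),([.05,-.075,.012],(284.8,194)),([.05,.075,.012],(270,166.8)),([0,.015,.182],(254,138)),(head,(248.8,112))]),
'rest':dict(scene=[([.05,-.115,.012],(182.8,159)),([.05,.115,.012],(232.8,205)),([-.05,.115,.012],(262,190.2))],
 side=[([-.05,.115,.012],(265.2,299.2)),([.05,.115,.012],(304.8,299.6)),([.05,-.115,.012],(304.8,384)),([-.05,-.115,.012],(261.2,384))]),
'disp':dict(scene=[([.05,-.045,.012],(235,264.8)),([.05,.045,.012],(265,281)),([-.05,.045,.012],(289.4,254)),([.022,-.03,.142],(245,221.2)),([-.022,-.026,.142],(257.8,210.8)),([.022,.024,.142],(265,232)),([-.022,.03,.142],(278.2,222))],
 side=[([-.05,.045,.012],(298,238.8)),([.05,-.045,.012],(341.2,255.2)),([-.05,-.045,.012],(309.2,262)),([0,-.03,.12],(326,226)),([0,.022,.12],(318.4,213.2))])}
for n,d in O.items():
    f=lambda q:np.concatenate([(proj(P[c],place(q,[m for m,_ in d[c]]))-[u for _,u in d[c]]).ravel() for c in d])
    best=min((least_squares(f,[.5,0,y],loss='soft_l1') for y in(-1,0,1,2)),key=lambda r:r.cost)
    print(n,np.round(best.x[:2],4),np.degrees(best.x[2]).round(2),np.round(best.fun.reshape(-1,2),1).tolist())
for n in('scene','side'): print(n,np.round(-P[n]['world_to_cam'][:3,:3].T@P[n]['world_to_cam'][:3,3],3))
p=capture('wrist');s=sense();R=s['ee_rot'];W=p['world_to_cam']
print('wrist cam in tcp', (np.array(R).T@(-W[:3,:3].T@W[:3,3]-s['tcp_pos'])).round(3).tolist(),'axes',(np.array(R).T@W[:3,:3].T).round(3).tolist(),p['mtx'][0])
E
```

```text
stand [0.4856 0.2552] 20.21 [[1.5, -2.2], [-0.2, -0.7], [-0.8, 1.9], [-2.4, 0.3], [-0.5, -1.1], [0.3, -1.6], [-0.2, -0.4], [0.8, -2.1], [-7.3, -4.6], [1.0, -1.9], [0.1, -1.3]]
rest [ 0.4802 -0.282 ] -9.91 [[-0.9, -0.2], [-0.6, 2.1], [1.7, -1.3], [0.0, -1.7], [0.0, -1.4], [0.3, 1.3], [-0.7, 0.4]]
disp [ 0.6198 -0.0143] 6.53 [[-1.6, -0.6], [1.0, 1.7], [1.3, -1.2], [-1.5, 0.5], [-0.7, -1.1], [-0.5, 0.8], [0.5, -1.3], [-0.3, -2.1], [1.3, -1.2], [-2.2, -0.3], [-0.7, 1.4], [0.8, -0.3]]
scene [1.163 0.494 0.997]
side [ 0.382 -0.929  1.177]
wrist cam in tcp [0.083, -0.002, -0.193] axes [[0.001, 0.954, 0.299], [1.0, -0.0, -0.0], [-0.0, 0.299, -0.954]] [367.32939359   0.         280.42022383]
```

```bash
cat >> look.py <<'E'
from scipy.spatial.transform import Rotation as Ro
def unit(v): v=np.array(v,float); return v/np.linalg.norm(v)
def frame(yaw,elev,phi):
    """rod heading yaw dir h (deg, dir of stand/rest +y), rod elevation, tool z at angle phi past -rod. returns rod dir, R"""
    h=np.array([-np.sin(np.radians(yaw)),np.cos(np.radians(yaw)),0]); e=np.radians(elev); t=e+np.pi+np.radians(phi)
    d=np.cos(e)*h+np.sin(e)*np.array([0,0,1]); z=np.cos(t)*h+np.sin(t)*np.array([0,0,1])
    y=-np.array([np.cos(np.radians(yaw)),np.sin(np.radians(yaw)),0]); return d,np.column_stack([np.cross(y,z),y,z])
def go(R,t):
    s=sense(); r=Ro.from_matrix(R@np.array(s['ee_rot']).T).as_rotvec()/np.pi
    print('shift',((np.array(t)-s['tcp_pos'])/.25).round(4).tolist(),'turn',r.round(4).tolist(),'deg',(np.linalg.norm(r)*180).round(1))
E
python3 - <<'E'
from look import *
d,R=frame(20.2,65,50); print(d,R.round(3).tolist())
G=np.array([.4804,.2693,.182])+.05*d; print(G)
go(R,G+(.019-.16)*R[:,2])
E
```

```text
[-0.14592932  0.39662429  0.90630779] [[0.313, -0.938, -0.146], [-0.851, -0.345, 0.397], [-0.423, -0.0, -0.906]]
[0.47310353 0.28913121 0.22731539]
shift [1.2103, -1.4473, 0.6503] turn [0.0995, 0.1037, -0.2841] deg 57.3
```

```bash
python3 -m pendant '[{"x":0.05,"y":-0.05,"z":0.15,"rz":-0.03,"claw":1},{"x":0.15,"y":-0.15,"z":0.35,"rx":0.01,"ry":0.01,"rz":-0.07,"claw":0.6},{"x":0.28,"y":-0.3,"z":0.55,"rx":0.03,"ry":0.03,"rz":-0.11,"claw":0.6},{"x":0.44,"y":-0.46,"z":0.75,"rx":0.05,"ry":0.05,"rz":-0.15,"claw":0.6},{"x":0.6,"y":-0.62,"z":0.85,"rx":0.065,"ry":0.07,"rz":-0.19,"claw":0.6},{"x":0.75,"y":-0.78,"z":0.9,"rx":0.08,"ry":0.085,"rz":-0.23,"claw":0.6},{"x":0.88,"y":-0.92,"z":0.9,"rx":0.095,"ry":0.1,"rz":-0.27,"claw":0.6},{"x":0.95,"y":-1,"z":0.9,"rx":0.0995,"ry":0.1037,"rz":-0.284,"claw":0.6}]'
python3 - <<'E'
from look import *
d,R=frame(20.2,65,50)
G=np.array([.4804,.2693,.182])+.05*d
go(R,G+(.019-.16)*R[:,2]); print(np.round(sense()['joints'],1))
E
```

```text
shift [1.2103, -1.4473, 0.6503] turn [0.0995, 0.1037, -0.2841] deg 57.3
[ 87.   22.    0.5  -0.  -68.4 -14.8]$[0]: bad value
```

```bash
python3 -m pendant '[{"x":0.05,"y":-0.05,"z":0.15,"rx":0,"ry":0,"rz":-0.03,"claw":1},{"x":0.15,"y":-0.15,"z":0.35,"rx":0.01,"ry":0.01,"rz":-0.07,"claw":0.6},{"x":0.28,"y":-0.3,"z":0.55,"rx":0.03,"ry":0.03,"rz":-0.11,"claw":0.6},{"x":0.44,"y":-0.46,"z":0.75,"rx":0.05,"ry":0.05,"rz":-0.15,"claw":0.6},{"x":0.6,"y":-0.62,"z":0.85,"rx":0.065,"ry":0.07,"rz":-0.19,"claw":0.6},{"x":0.75,"y":-0.78,"z":0.9,"rx":0.08,"ry":0.085,"rz":-0.23,"claw":0.6},{"x":0.88,"y":-0.92,"z":0.9,"rx":0.095,"ry":0.1,"rz":-0.27,"claw":0.6},{"x":0.95,"y":-1,"z":0.9,"rx":0.0995,"ry":0.1037,"rz":-0.284,"claw":0.6}]'
python3 - <<'E'
from look import *
d,R=frame(20.2,65,50)
G=np.array([.4804,.2693,.182])+.05*d
go(R,G+(.019-.16)*R[:,2]); print(np.round(sense()['joints'],1))
E
```

```text
time_s: 3.05
tcp_pos: [0.4307, 0.3421, 0.4185]
ee_rot: [[0.308, -0.941, -0.143], [-0.852, -0.34, 0.399], [-0.423, -0.001, -0.906]]
wrist_force: [0.1, 1.3, -0.0]
gripper_width: 0.603
gripper_force: 0.0
shift [0.2519, -0.4357, -0.2534] turn [-0.0004, 0.0003, 0.0019] deg 0.4
[ 39.8   7.6  16.5 -23.4 -89.8 -21.7]
```

```bash
python3 -m pendant '[{"x":0.06,"y":-0.15,"z":0,"rx":0,"ry":0,"rz":0,"claw":0.6},{"x":0.13,"y":-0.3,"z":-0.05,"rx":0,"ry":0,"rz":0,"claw":0.6},{"x":0.19,"y":-0.4,"z":-0.15,"rx":0,"ry":0,"rz":0,"claw":0.6},{"x":0.23,"y":-0.43,"z":-0.22,"rx":0,"ry":0,"rz":0.002,"claw":0.6},{"x":0.252,"y":-0.436,"z":-0.253,"rx":0,"ry":0,"rz":0.002,"claw":0.6},{"x":0.252,"y":-0.436,"z":-0.253,"rx":0,"ry":0,"rz":0.002,"claw":0.6},{"x":0.252,"y":-0.436,"z":-0.253,"rx":0,"ry":0,"rz":0.002,"claw":0.6},{"x":0.252,"y":-0.436,"z":-0.253,"rx":0,"ry":0,"rz":0.002,"claw":0.6}]'
python3 - <<'E'
from look import *
p=capture('wrist'); save(p,'w1')
M=np.array([.4804,.2693,.182]);d,R=frame(20.2,65,50)
print(proj(p,np.array([M,M+.053*d,M+.065*d,M+.075*d])).round(1).tolist())
np.savez('w1',**p)
E
```

```text
time_s: 4.05
tcp_pos: [0.4915, 0.2365, 0.3553]
ee_rot: [[0.32, -0.936, -0.147], [-0.848, -0.352, 0.396], [-0.423, -0.002, -0.906]]
wrist_force: [-0.9, -0.1, -0.7]
gripper_width: 0.595
gripper_force: 0.0
[[281.0, 134.1], [280.7, 182.9], [280.6, 194.8], [280.5, 204.9]]
```

View pics/w1.png

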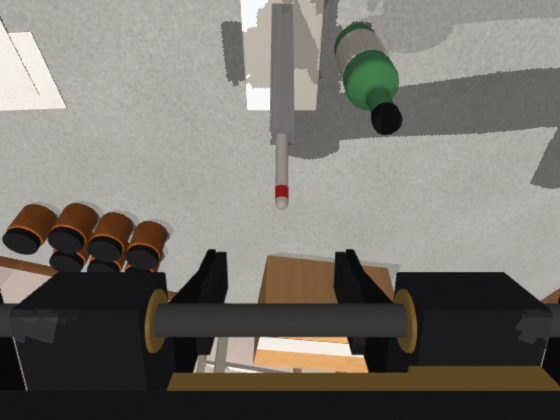

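The wrist view puts the head tip at (281,208) and the tube mouth at (281,134), within 3 px of prediction. Going in to grasp.

```bash
python3 - <<'E'
from look import *
d,R=frame(20.2,65,50)
G=np.array([.4804,.2693,.182])+.05*d
go(R,G+.019*R[:,2]);print(d*.18/.25)
E
```

```text
shift [-0.0844, 0.2408, -0.5803] turn [-0.0002, 0.0005, -0.0024] deg 0.4
[-0.10506911  0.28556949  0.65254161]
```

```bash
python3 -m pendant '[{"x":-0.014,"y":0.04,"z":-0.097,"rx":0,"ry":0,"rz":-0.002,"claw":0.6},{"x":-0.035,"y":0.1,"z":-0.242,"rx":0,"ry":0,"rz":-0.002,"claw":0.6},{"x":-0.056,"y":0.16,"z":-0.387,"rx":0,"ry":0,"rz":-0.002,"claw":0.6},{"x":-0.075,"y":0.214,"z":-0.515,"rx":0,"ry":0,"rz":-0.002,"claw":0.6},{"x":-0.084,"y":0.241,"z":-0.58,"rx":0,"ry":0,"rz":-0.002,"claw":0.6},{"x":-0.084,"y":0.241,"z":-0.58,"rx":0,"ry":0,"rz":-0.002,"claw":0.6},{"x":-0.084,"y":0.241,"z":-0.58,"rx":0,"ry":0,"rz":-0.002,"claw":0},{"x":-0.084,"y":0.241,"z":-0.58,"rx":0,"ry":0,"rz":-0.002,"claw":0}]'
python3 -m pendant '[{"x":0,"y":0,"z":0,"rx":0,"ry":0,"rz":0,"claw":0},{"x":0,"y":0,"z":0,"rx":0,"ry":0,"rz":0,"claw":0},{"x":-0.003,"y":0.008,"z":0.018,"rx":0,"ry":0,"rz":0,"claw":0},{"x":-0.008,"y":0.022,"z":0.051,"rx":0,"ry":0,"rz":0,"claw":0},{"x":-0.016,"y":0.044,"z":0.1,"rx":0,"ry":0,"rz":0,"claw":0},{"x":-0.026,"y":0.072,"z":0.163,"rx":0,"ry":0,"rz":0,"claw":0},{"x":-0.032,"y":0.088,"z":0.2,"rx":0,"ry":0,"rz":0,"claw":0},{"x":-0.035,"y":0.096,"z":0.22,"rx":0,"ry":0,"rz":0,"claw":0}]'
python3 - <<'E'
from look import *
p=capture('wrist'); save(p,'w2'); s=sense(); print(s['moment'])
E
```

```text
time_s: 5.1
tcp_pos: [0.4715, 0.2963, 0.2108]
ee_rot: [[0.314, -0.939, -0.143], [-0.85, -0.345, 0.398], [-0.423, -0.003, -0.906]]
wrist_force: [-0.1, -0.2, 0.1]
gripper_width: 0.454
gripper_force: 0.0
time_s: 6.1
tcp_pos: [0.4618, 0.3208, 0.2654]
ee_rot: [[0.314, -0.938, -0.145], [-0.85, -0.346, 0.397], [-0.423, -0.001, -0.906]]
wrist_force: [0.6, 0.1, 0.9]
gripper_width: 0.004
gripper_force: 0.0
[-0.76404568 -0.34285249 -0.02084044]
```

View pics/w2.png

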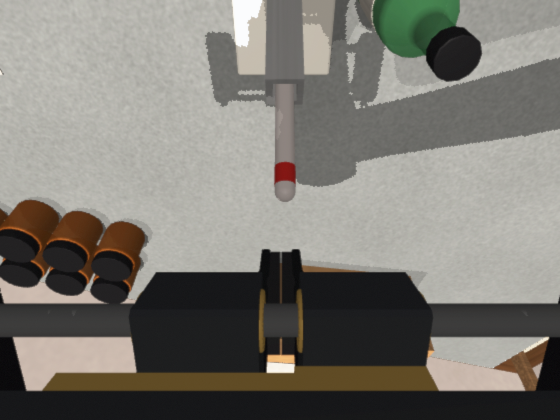

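The fingers shut too late and slid up off the rod; the head tip is untouched at (285,200). I'll open, go back down and give the fingers time to close.

```bash
python3 -m pendant '[{"x":0,"y":0,"z":0,"rx":0,"ry":0,"rz":0,"claw":0.5},{"x":0,"y":0,"z":0,"rx":0,"ry":0,"rz":0,"claw":0.5},{"x":0,"y":0,"z":0,"rx":0,"ry":0,"rz":0,"claw":0.5},{"x":0,"y":0,"z":0,"rx":0,"ry":0,"rz":0,"claw":0.4},{"x":0.012,"y":-0.033,"z":-0.073,"rx":0,"ry":0,"rz":0,"claw":0.4},{"x":0.025,"y":-0.066,"z":-0.146,"rx":0,"ry":0,"rz":0,"claw":0.35},{"x":0.038,"y":-0.098,"z":-0.218,"rx":0,"ry":0,"rz":0,"claw":0.3},{"x":0.038,"y":-0.098,"z":-0.22,"rx":0,"ry":0,"rz":0,"claw":0}]'
python3 -m pendant '[{"x":0,"y":0,"z":0,"rx":0,"ry":0,"rz":0,"claw":0},{"x":0,"y":0,"z":0,"rx":0,"ry":0,"rz":0,"claw":0},{"x":0,"y":0,"z":0,"rx":0,"ry":0,"rz":0,"claw":0},{"x":0,"y":0,"z":0,"rx":0,"ry":0,"rz":0,"claw":0},{"x":0,"y":0,"z":0,"rx":0,"ry":0,"rz":0,"claw":0},{"x":0,"y":0,"z":0,"rx":0,"ry":0,"rz":0,"claw":0},{"x":0,"y":0,"z":0,"rx":0,"ry":0,"rz":0,"claw":0},{"x":0,"y":0,"z":0,"rx":0,"ry":0,"rz":0,"claw":0}]'
```

```text
time_s: 7.15
tcp_pos: [0.4707, 0.2944, 0.2067]
ee_rot: [[0.31, -0.939, -0.149], [-0.852, -0.344, 0.395], [-0.422, 0.005, -0.907]]
wrist_force: [-0.5, -0.5, -0.2]
gripper_width: 0.257
gripper_force: 0.0
time_s: 8.15
tcp_pos: [0.4714, 0.2958, 0.2093]
ee_rot: [[0.313, -0.938, -0.146], [-0.85, -0.346, 0.397], [-0.423, -0.0, -0.906]]
wrist_force: [-0.0, 0.2, 0.6]
gripper_width: 0.002
gripper_force: 0.0
```

```bash
python3 - <<'E'
from look import *
w=capture('wrist');a=capture('scene');b=capture('side')
M=np.array([.4804,.2693,.182]);d,R=frame(20.2,65,50);t=np.array(sense()['tcp_pos'])
for p in(a,b,w): print(proj(p,np.array([M,M+.075*d,t])).round(1).tolist())
def crop(p,c,r,w,h): return cv2.resize(p['color'][r:r+h,c:c+w,::-1],(400,300),interpolation=cv2.INTER_CUBIC)
im=np.vstack([np.hstack([crop(a,360,160,120,90),crop(b,190,60,120,90)]),np.hstack([crop(w,200,60,160,120),crop(w,200,180,160,120)])])
cv2.imwrite('pics/c2.png',im)
E
```

```text
[[415.7, 238.1], [439.7, 219.6], [432.9, 233.3]]
[[255.0, 136.1], [249.0, 110.7], [250.4, 123.0]]
[[284.0, 173.7], [284.4, 309.9], [282.7, 242.7]]
```

View pics/c2.png

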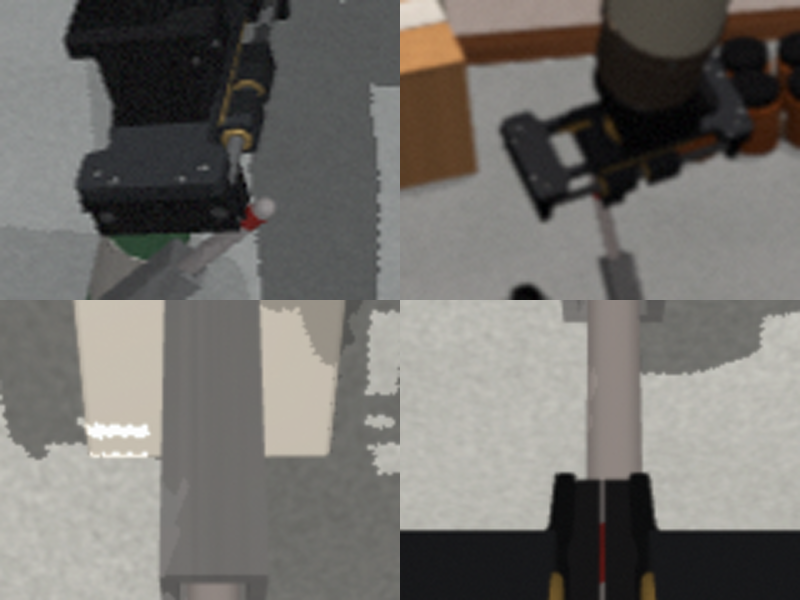

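The lower wrist crop shows the shut fingertips in front of the rod, with the red band visible through the gap near (280,280). So the rod lies deeper along the tool axis than I assumed. I'll triangulate the head properly.

```bash
python3 - <<'E'
from look import *
from scipy.optimize import least_squares
w=dict(np.load('w1.npz')); a=capture('scene'); b=capture('side')
obs=[(a,(439.3,221.8)),(b,(248.8,112.3)),(w,(281,207))]
for use in ([0,1],[0,2],[1,2],[0,1,2]):
    r=least_squares(lambda X:np.concatenate([proj(obs[i][0],X)[0]-obs[i][1] for i in use]),[.47,.3,.25])
    print(use,r.x.round(4),r.fun.round(1))
# red band centroid in scene now, w1
im=cv2.imread('pics/w1.png');h=cv2.cvtColor(im,cv2.COLOR_BGR2HSV)
def red(img,box):
    h=cv2.cvtColor(img,cv2.COLOR_BGR2HSV);m=((h[...,0]<6)|(h[...,0]>174))&(h[...,1]>140)&(h[...,2]>60);c0,c1,r0,r1=box
    ys,xs=np.nonzero(m[r0:r1,c0:c1]);return xs.mean()+c0,ys.mean()+r0,len(xs),np.ptp(xs)+1,np.ptp(ys)+1
for n,bx in(('w1',(260,300,170,220)),('scene',(420,450,210,240)),('side',(240,260,100,125)),('w2',(260,310,150,215))): print(n,np.round(red(cv2.imread(f'pics/{n}.png'),bx),1))
g=w['color'][:,:,0].astype(int); print(g[150,268:296].tolist()); 
E
```

```text
[0, 1] [0.4691 0.2996 0.2439] [ 0.1 -0.   0.1  0.1]
[0, 2] [0.4686 0.3016 0.2486] [ 1.7 -1.3 -0.6 -0.9]
[1, 2] [0.4665 0.3062 0.2437] [-1.1 -1.2 -0.2 -0.5]
[0, 1, 2] [0.4684 0.3018 0.2477] [ 1.7 -1.  -0.3 -1.5 -0.4 -1.4]
w1 [281.4 190.6 134.   12.   12. ]
scene [434.2 225.3  23.    6.    7. ]
side [249. 117.   9.   3.   3.]
w2 [284.5 171.6 361.   20.   21. ]
[170, 175, 175, 171, 168, 166, 163, 142, 129, 136, 143, 147, 148, 148, 147, 144, 141, 134, 124, 112, 97, 104, 105, 103, 105, 105, 102, 101]
```

The fingertips at row 250 and the 107 px gap for a 52 mm opening put the real finger ends about 29 mm short of the nominal TCP. I'll go about 28 mm deeper.

```bash
python3 -m pendant '[{"x":0,"y":0,"z":0,"rx":0,"ry":0,"rz":0,"claw":0.5},{"x":0,"y":0,"z":0,"rx":0,"ry":0,"rz":0,"claw":0.5},{"x":0,"y":0,"z":0,"rx":0,"ry":0,"rz":0,"claw":0.5},{"x":0,"y":0,"z":0,"rx":0,"ry":0,"rz":0,"claw":0.5},{"x":0,"y":0,"z":0,"rx":0,"ry":0,"rz":0,"claw":0.5},{"x":-0.01,"y":0.018,"z":-0.056,"rx":0,"ry":0,"rz":0,"claw":0.5},{"x":-0.023,"y":0.037,"z":-0.112,"rx":0,"ry":0,"rz":0,"claw":0.4},{"x":-0.023,"y":0.037,"z":-0.112,"rx":0,"ry":0,"rz":0,"claw":0.3}]'
python3 -m pendant '[{"x":0,"y":0,"z":0,"rx":0,"ry":0,"rz":0,"claw":0},{"x":0,"y":0,"z":0,"rx":0,"ry":0,"rz":0,"claw":0},{"x":0,"y":0,"z":0,"rx":0,"ry":0,"rz":0,"claw":0},{"x":0,"y":0,"z":0,"rx":0,"ry":0,"rz":0,"claw":0},{"x":0,"y":0,"z":0,"rx":0,"ry":0,"rz":0,"claw":0},{"x":0,"y":0,"z":0,"rx":0,"ry":0,"rz":0,"claw":0},{"x":0,"y":0,"z":0,"rx":0,"ry":0,"rz":0,"claw":0},{"x":0,"y":0,"z":0,"rx":0,"ry":0,"rz":0,"claw":0}]'
```

```text
time_s: 9.4
tcp_pos: [0.4641, 0.3049, 0.1791]
ee_rot: [[0.312, -0.938, -0.15], [-0.851, -0.346, 0.395], [-0.422, 0.004, -0.907]]
wrist_force: [0.3, -0.1, 0.2]
gripper_width: 0.362
gripper_force: 0.0
time_s: 10.4
tcp_pos: [0.4659, 0.3051, 0.1816]
ee_rot: [[0.314, -0.938, -0.145], [-0.85, -0.346, 0.397], [-0.423, -0.001, -0.906]]
wrist_force: [0.4, -1.0, 2.8]
gripper_width: 0.129
gripper_force: 30.0
```

Gripped: 30 N at an opening of 0.129. Now drawing it out along the tube axis.

```bash
python3 -m pendant '[{"x":-0.006,"y":0.016,"z":0.036,"rx":0,"ry":0,"rz":0,"claw":0},{"x":-0.019,"y":0.052,"z":0.119,"rx":0,"ry":0,"rz":0,"claw":0},{"x":-0.035,"y":0.095,"z":0.218,"rx":0,"ry":0,"rz":0,"claw":0},{"x":-0.053,"y":0.143,"z":0.326,"rx":0,"ry":0,"rz":0,"claw":0},{"x":-0.07,"y":0.19,"z":0.435,"rx":0,"ry":0,"rz":0,"claw":0},{"x":-0.088,"y":0.238,"z":0.544,"rx":0,"ry":0,"rz":0,"claw":0},{"x":-0.099,"y":0.27,"z":0.616,"rx":0,"ry":0,"rz":0,"claw":0},{"x":-0.108,"y":0.294,"z":0.67,"rx":0,"ry":0,"rz":0,"claw":0}]'
python3 - <<'E'
from look import *
w=capture('wrist');a=capture('scene');b=capture('side'); s=sense()
print(s['tcp_pos'],s['gripper_width'],s['moment'])
for n,p in(('a',a),('b',b),('w',w)): save(p,n+'3'); np.savez(n+'3',**p)
T=np.array(s['tcp_pos']);R=np.array(s['ee_rot'])
for p in(a,b,w): print(proj(p,np.array([T,T-.048*R[:,2]])).round(0).tolist())
im=np.vstack([np.hstack([cv2.resize(a['color'][60:300,280:520,::-1],(400,400)),cv2.resize(b['color'][20:220,150:350,::-1],(400,400))])])
im=np.vstack([im,np.hstack([cv2.resize(w['color'][200:350,180:380,::-1],(267,200)),cv2.resize(w['color'][0:300,80:480,::-1],(267,200)),np.zeros((200,266,3),np.uint8)])])
cv2.imwrite('pics/c3.png',im)
E
```

```text
time_s: 11.4
tcp_pos: [0.4381, 0.379, 0.3493]
ee_rot: [[0.313, -0.938, -0.147], [-0.85, -0.346, 0.397], [-0.423, 0.0, -0.906]]
wrist_force: [-0.2, -0.1, 0.5]
gripper_width: 0.13
gripper_force: 30.0
[0.43841509 0.37873932 0.34875701] 0.13604150073018173 [-0.88730565 -0.34137123  0.04499551]
[[504.0, 194.0], [499.0, 172.0]]
[[233.0, 65.0], [235.0, 55.0]]
[[282.0, 242.0], [283.0, 284.0]]
```

View pics/c3.png

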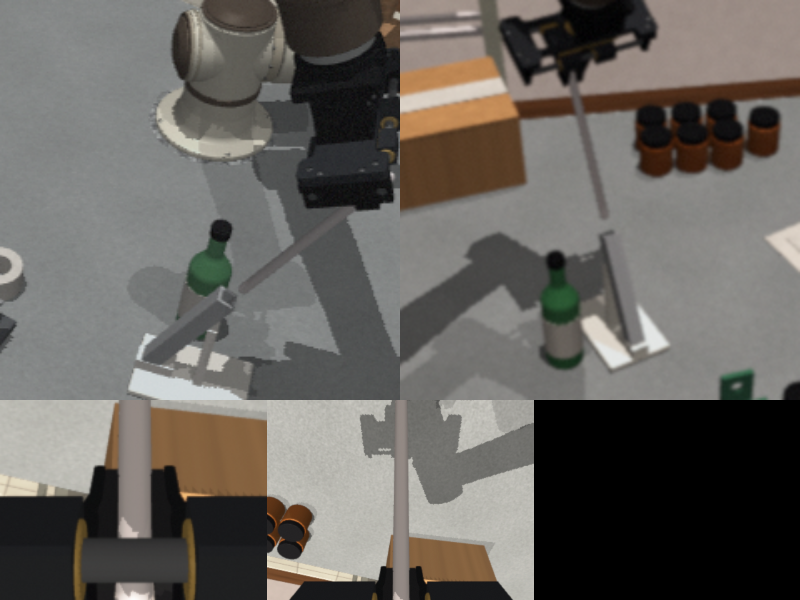

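The rod is clear of the tube, with its foot at scene pixel (424,234) and side pixel (252,128). I'll solve the rod's pose in the tool frame and work out the move to the rest.

```bash
python3 - <<'E'
from look import *
from scipy.optimize import least_squares
a,b,w=[dict(np.load(n+'3.npz')) for n in 'abw']
s=sense();T=np.array(s['tcp_pos']);R=np.array(s['ee_rot'])
F=least_squares(lambda X:np.concatenate([proj(a,X)[0]-(424,234),proj(b,X)[0]-(252.5,128.5)]),[.47,.3,.2]); print('foot',F.x,F.fun.round(1))
d0,_=frame(20.2,65,50); print('pred foot', np.array([.4690,.3010,.246])+d0*(-.24)+T-np.array([.4659,.3051,.1816]))
# rod row centre columns in the wrist view
g=w['color'].astype(int)
def dist(p,L,u):
    q=proj(p,np.array(L)); e=unit(q[1]-q[0]); v=np.array(u)-q[0]; return v[0]*e[1]-v[1]*e[0]
def f(q):
    X=q[:3]; d=d0+q[3]*R[:,1]+q[4]*np.cross(d0,R[:,1]); d/=np.linalg.norm(d)
    L=[X,X+.15*d]
    return np.r_[proj(a,X)[0]-(424,234),proj(b,X)[0]-(252.5,128.5),dist(a,L,(490,186)),dist(b,L,(236.5,62.5)),dist(w,L,(284,20)),dist(w,L,(280,220))]
r=least_squares(f,np.r_[F.x,0,0]); print(r.x.round(4),r.fun.round(1))
d=d0+r.x[3]*R[:,1]+r.x[4]*np.cross(d0,R[:,1]);d/=np.linalg.norm(d)
print('foot in tool',(R.T@(r.x[:3]-T)).round(4),'d in tool',(R.T@d).round(4),'pred',(R.T@d0).round(4))
print('head',r.x[:3]+.24*d)
for row in(10,60,120,180,220):print(row,g[row,262:304,0].tolist())
E
```

```text
foot [0.47578073 0.28124451 0.20006853] [ 0.1 -0.1  0.2  0.1]
pred foot [0.47653813 0.27944949 0.19564315]
[ 0.4731  0.2804  0.1985 -0.0155 -0.0174] [ 0.3 -0.6 -0.7  0.8 -0.  -0.2  0.5 -0.1]
foot in tool [0.158  0.0015 0.0921] d in tool [-0.7771 -0.0159 -0.6292] pred [-7.661e-01 -4.000e-04 -6.427e-01]
head [0.44027964 0.38038922 0.41422273]
10 [111, 112, 111, 111, 111, 110, 110, 111, 111, 110, 119, 128, 133, 139, 142, 144, 146, 146, 146, 147, 147, 146, 145, 144, 140, 135, 130, 121, 110, 109, 110, 110, 112, 111, 107, 106, 107, 109, 109, 107, 108, 108]
60 [114, 115, 112, 111, 112, 110, 107, 108, 108, 113, 124, 131, 137, 141, 143, 145, 146, 146, 146, 147, 146, 145, 146, 144, 141, 136, 132, 127, 118, 107, 109, 110, 110, 111, 111, 114, 115, 113, 111, 112, 114, 116]
120 [186, 186, 186, 189, 191, 190, 184, 178, 150, 127, 129, 134, 139, 142, 145, 145, 146, 146, 147, 147, 147, 146, 146, 144, 142, 138, 134, 129, 125, 132, 179, 184, 189, 194, 196, 196, 193, 192, 193, 192, 191, 188]
180 [185, 183, 180, 179, 179, 181, 178, 148, 125, 127, 132, 137, 141, 143, 145, 145, 146, 147, 147, 147, 147, 147, 146, 145, 143, 140, 136, 133, 128, 126, 141, 183, 191, 192, 188, 187, 186, 184, 184, 182, 181, 183]
220 [178, 117, 112, 130, 138, 139, 134, 121, 125, 129, 134, 138, 142, 144, 145, 146, 146, 146, 147, 147, 146, 147, 146, 146, 144, 141, 137, 134, 130, 126, 120, 124, 131, 132, 133, 134, 134, 136, 135, 136, 136, 135]
```

```bash
cat >> look.py <<'E'
footT=np.array([.157,.001,.092])
def rest_goal(q,up,slide):
    """q rest pose (x,y,yaw deg): TCP target with rod slid up by slide and raised by up"""
    d,R=frame(q[2],40,50); low=place([q[0],q[1],np.radians(q[2])],[0,-.09,.075])[0]
    return R,low+slide*d+[0,0,up]-R@footT
E
python3 - <<'E'
from look import *
q=(.4802,-.282,-9.9)
R,t=rest_goal(q,.2,.015); print(t); go(R,t)
E
```

```text
[ 0.49467994 -0.20485004  0.37664181]
shift [0.2251, -2.3344, 0.1115] turn [-0.14, -0.0127, -0.1648] deg 39.0
```

```bash
python3 -m pendant '[{"x":0,"y":0,"z":0.06,"rx":0,"ry":0,"rz":0,"claw":0},{"x":0,"y":-0.02,"z":0.16,"rx":-0.02,"ry":-0.002,"rz":-0.024,"claw":0},{"x":0.02,"y":-0.1,"z":0.26,"rx":-0.05,"ry":-0.005,"rz":-0.06,"claw":0},{"x":0.05,"y":-0.24,"z":0.33,"rx":-0.08,"ry":-0.007,"rz":-0.095,"claw":0},{"x":0.09,"y":-0.42,"z":0.36,"rx":-0.11,"ry":-0.01,"rz":-0.13,"claw":0},{"x":0.13,"y":-0.62,"z":0.36,"rx":-0.13,"ry":-0.012,"rz":-0.153,"claw":0},{"x":0.17,"y":-0.81,"z":0.34,"rx":-0.14,"ry":-0.0127,"rz":-0.165,"claw":0},{"x":0.2,"y":-1,"z":0.32,"rx":-0.14,"ry":-0.0127,"rz":-0.165,"claw":0}]'
python3 -m pendant '[{"x":0.01,"y":-0.2,"z":-0.01,"rx":0,"ry":0,"rz":0,"claw":0},{"x":0.02,"y":-0.4,"z":-0.03,"rx":0,"ry":0,"rz":0,"claw":0},{"x":0.025,"y":-0.58,"z":-0.05,"rx":0,"ry":0,"rz":0,"claw":0},{"x":0.025,"y":-0.76,"z":-0.08,"rx":0,"ry":0,"rz":0,"claw":0},{"x":0.025,"y":-0.9,"z":-0.1,"rx":0,"ry":0,"rz":0,"claw":0},{"x":0.025,"y":-1,"z":-0.12,"rx":0,"ry":0,"rz":0,"claw":0},{"x":0.025,"y":-1,"z":-0.12,"rx":0,"ry":0,"rz":0,"claw":0},{"x":0.025,"y":-1,"z":-0.12,"rx":0,"ry":0,"rz":0,"claw":0}]'
python3 - <<'E'
from look import *
q=(.4802,-.282,-9.9)
R,t=rest_goal(q,.2,.015); go(R,t)
w=capture('wrist');save(w,'w4');np.savez('w4',**w); 
E
```

```text
time_s: 12.55
tcp_pos: [0.4888, 0.1274, 0.4285]
ee_rot: [[-0.173, -0.985, -0.0], [-0.985, 0.173, -0.001], [0.001, 0.0, -1.0]]
wrist_force: [-0.4, -0.0, -1.4]
gripper_width: 0.126
gripper_force: 30.0
time_s: 13.55
tcp_pos: [0.4949, -0.1213, 0.3991]
ee_rot: [[-0.173, -0.985, 0.001], [-0.985, 0.173, -0.0], [0.0, -0.001, -1.0]]
wrist_force: [0.5, 0.5, -0.5]
gripper_width: 0.122
gripper_force: 30.0
shift [-0.0009, -0.3341, -0.0897] turn [0.0, 0.0002, 0.0004] deg 0.1
```

View pics/w4.png

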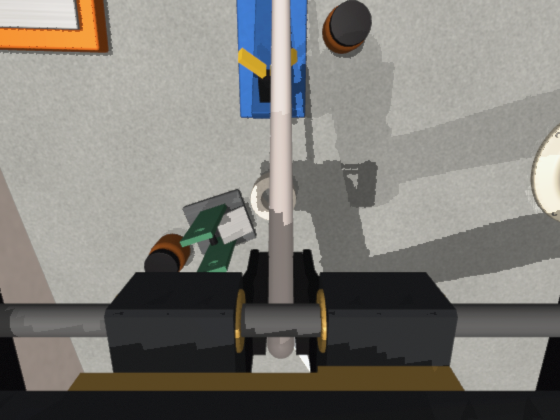

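The wrist view shows the rod lined up with the rest. The base's near corners are at (239,116) and (306,118), the upper V is near (265,65), and the dispenser is at (220,225). I'll refine the rest pose from this.

```bash
python3 - <<'E'
from look import *
from scipy.optimize import least_squares
w=dict(np.load('w4.npz'));a=dict(np.load('a3.npz'));b=dict(np.load('b3.npz'))
obs=[(w,[[.05,.115,.012],[-.05,.115,.012]],[(239,116),(306.5,117.5)],2),
(a,[[.05,-.115,.012],[.05,.115,.012],[-.05,.115,.012]],[(182.8,159),(232.8,206),(262,190.2)],1),
(b,[[-.05,.115,.012],[.05,.115,.012],[.05,-.115,.012],[-.05,-.115,.012]],[(265.2,299.2),(304.8,299.6),(304.8,384),(261.2,384)],1)]
f=lambda q,o=obs:np.concatenate([(k*(proj(p,place(q,m))-u)).ravel() for p,m,u,k in o])
for o in(obs,obs[:1]):
    r=least_squares(f,[.48,-.282,-.17],args=(o,),loss='soft_l1');q=r.x
    print(q.round(4),np.degrees(q[2]).round(2),f(q,o).round(1))
# V support check: upper V centre at 185 along from low; arm tips +-25, 16+... in wrist view
c,s_=np.cos(np.radians(40)),np.sin(np.radians(40))
low=np.array([0,-.09,.075]);d=np.array([0,c,s_]);n=np.array([0,-s_,c])
pts=[low+k*d+sx*np.array([1,0,0])+.016*n for k in(.178,.192) for sx in(.025,-.025)]
print(proj(w,place(q,pts)).round(0).tolist())
print(proj(w,place([*r.x],[low,low+.12*d,low+.24*d])).round(0).tolist())
# rod foot/col check
print([ (int(r_), np.where(w['color'][r_,240:320,0]>190)[0][[0,-1]]+240) for r_ in (20,60,130,180)])
E
```

```text
[ 0.48   -0.281  -0.1789] -10.25 [ 1.1  0.7 -3.6 -1.6 -0.5 -0.3 -0.5  1.3  1.9 -1.   0.2 -2.1  0.1 -1.6
 -0.1  1.  -1.2 -0.2]
[ 0.4772 -0.2801 -0.1958] -11.22 [ 2.4 -0.  -2.4 -0. ]
[[244.0, 46.0], [295.0, 47.0], [244.0, 57.0], [295.0, 58.0]]
[[274.0, -55.0], [272.0, 17.0], [268.0, 109.0]]
[(20, array([273, 287])), (60, array([240, 287])), (130, array([273, 287])), (180, array([272, 287]))]
```

```bash
python3 - <<'E'
from look import *
q=(.479,-.281,-10.2)
for up in(.2,.03): R,t=rest_goal(q,up,.015); go(R,t)
E
```

```text
shift [-0.0044, -0.3316, -0.09] turn [0.0, 0.0003, -0.0014] deg 0.3
shift [-0.0044, -0.3316, -0.77] turn [0.0, 0.0003, -0.0014] deg 0.3
```

```bash
python3 -m pendant '[{"x":-0.001,"y":-0.08,"z":-0.02,"rx":0,"ry":0,"rz":-0.001,"claw":0},{"x":-0.002,"y":-0.2,"z":-0.05,"rx":0,"ry":0,"rz":-0.001,"claw":0},{"x":-0.004,"y":-0.3,"z":-0.1,"rx":0,"ry":0,"rz":-0.001,"claw":0},{"x":-0.004,"y":-0.331,"z":-0.22,"rx":0,"ry":0,"rz":-0.001,"claw":0},{"x":-0.004,"y":-0.332,"z":-0.4,"rx":0,"ry":0,"rz":-0.001,"claw":0},{"x":-0.004,"y":-0.332,"z":-0.56,"rx":0,"ry":0,"rz":-0.001,"claw":0},{"x":-0.004,"y":-0.332,"z":-0.7,"rx":0,"ry":0,"rz":-0.001,"claw":0},{"x":-0.004,"y":-0.332,"z":-0.77,"rx":0,"ry":0,"rz":-0.001,"claw":0}]'
python3 - <<'E'
from look import *
q=(.479,-.281,-10.2)
for up in(.03,.003): R,t=rest_goal(q,up,.015); go(R,t)
w,a,b=capture('wrist'),capture('scene'),capture('side')
def crop(p,c,r,w,h): return cv2.resize(p['color'][r:r+h,c:c+w,::-1],(400,300),interpolation=cv2.INTER_CUBIC)
cv2.imwrite('pics/c5.png',np.vstack([np.hstack([crop(a,160,90,160,120),crop(b,205,265,160,120)]),np.hstack([crop(w,80,0,400,300),crop(w,200,0,160,120)])]))
for n,p in(('a',a),('b',b),('w',w)): np.savez(n+'5',**p)
E
```

```text
time_s: 14.6
tcp_pos: [0.4932, -0.2033, 0.2044]
ee_rot: [[-0.175, -0.985, -0.002], [-0.985, 0.175, 0.0], [0.0, 0.002, -1.0]]
wrist_force: [0.8, 0.2, -0.5]
gripper_width: 0.13
gripper_force: 30.0
shift [0.0028, -0.0027, 0.0088] turn [-0.0001, -0.0008, -0.0008] deg 0.2
shift [0.0028, -0.0027, -0.0992] turn [-0.0001, -0.0008, -0.0008] deg 0.2
```

View pics/c5.png

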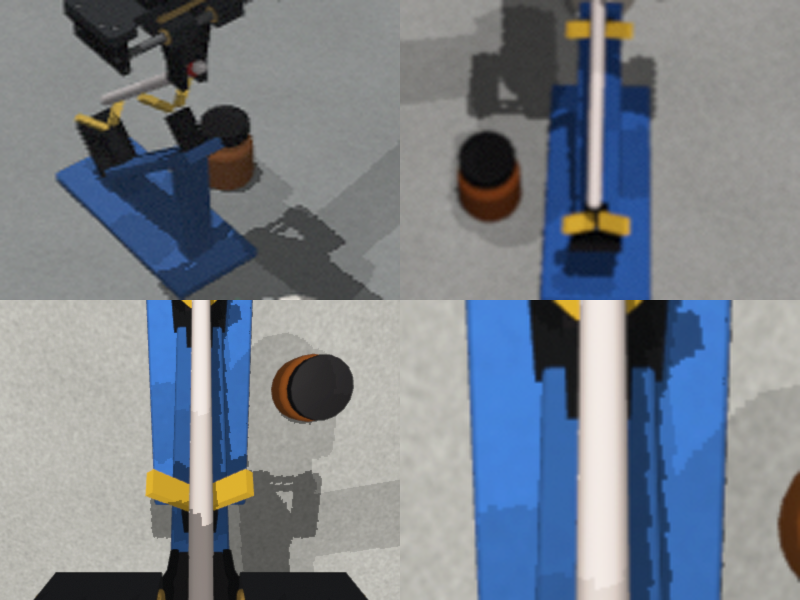

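The rod sits 30 mm above the groove and is well centred. Its foot is at scene pixel (201,129) and side pixel (283,347). A quick check of the model before lowering.

```bash
python3 - <<'E'
from look import *
from scipy.optimize import least_squares
a=dict(np.load('a5.npz'));b=dict(np.load('b5.npz'))
q=(.479,-.281,-10.2);d,R=frame(q[2],40,50);low=place([q[0],q[1],np.radians(q[2])],[0,-.09,.075])[0]
P=low+.015*d+[0,0,.03]; print(P,proj(a,P),proj(b,P))
F=least_squares(lambda X:np.concatenate([proj(a,X)[0]-(201,129),proj(b,X)[0]-(283,347)]),P); print(F.x,F.fun.round(1))
# V arm tips check
x=np.array([np.cos(np.radians(q[2])),np.sin(np.radians(q[2])),0]);n=np.cross(x,d)
V=[low+k*d+sx*x+.016*n for k in(.017,.185) for sx in(.025,-.025)]
print(proj(a,V).round(0).tolist(),proj(b,V).round(0).tolist())
E
```

```text
[ 0.4650972  -0.35826854  0.11464181] [[201.64963474 128.15147208]] [[282.31702428 347.08164318]]
[ 0.46704208 -0.35795458  0.11352791] [ 0.2 -0.1  0.2  0.1]
[[192.0, 135.0], [208.0, 128.0], [218.0, 127.0], [235.0, 119.0]] [[294.0, 355.0], [271.0, 354.0], [295.0, 276.0], [272.0, 276.0]]
```

```bash
python3 -m pendant '[{"x":0.002,"y":-0.002,"z":-0.02,"rx":0,"ry":0,"rz":0,"claw":0},{"x":0.002,"y":-0.002,"z":-0.05,"rx":0,"ry":0,"rz":0,"claw":0},{"x":0.002,"y":-0.002,"z":-0.075,"rx":0,"ry":0,"rz":0,"claw":0},{"x":0.002,"y":-0.002,"z":-0.088,"rx":0,"ry":0,"rz":0,"claw":0},{"x":0.002,"y":-0.002,"z":-0.096,"rx":0,"ry":0,"rz":0,"claw":0},{"x":0.002,"y":-0.002,"z":-0.1,"rx":0,"ry":0,"rz":0,"claw":0},{"x":0.002,"y":-0.002,"z":-0.1,"rx":0,"ry":0,"rz":0,"claw":0},{"x":0.002,"y":-0.002,"z":-0.1,"rx":0,"ry":0,"rz":0,"claw":0}]'
python3 -m pendant '[{"x":0,"y":0,"z":-0.004,"rx":0,"ry":0,"rz":0,"claw":0},{"x":0,"y":0,"z":-0.008,"rx":0,"ry":0,"rz":0,"claw":0},{"x":0,"y":0,"z":-0.012,"rx":0,"ry":0,"rz":0,"claw":0},{"x":0,"y":0,"z":-0.012,"rx":0,"ry":0,"rz":0,"claw":0},{"x":0,"y":0,"z":-0.012,"rx":0,"ry":0,"rz":0,"claw":0},{"x":0,"y":0,"z":-0.012,"rx":0,"ry":0,"rz":0,"claw":0},{"x":0,"y":0,"z":-0.012,"rx":0,"ry":0,"rz":0,"claw":0},{"x":0,"y":0,"z":-0.012,"rx":0,"ry":0,"rz":0,"claw":0}]'
```

```text
time_s: 15.75
tcp_pos: [0.4944, -0.205, 0.1814]
ee_rot: [[-0.176, -0.984, 0.001], [-0.984, 0.176, -0.0], [0.0, -0.001, -1.0]]
wrist_force: [0.0, 1.1, -0.7]
gripper_width: 0.128
gripper_force: 30.0
time_s: 16.75
tcp_pos: [0.4944, -0.2049, 0.1783]
ee_rot: [[-0.176, -0.984, 0.001], [-0.984, 0.176, -0.0], [0.0, -0.001, -1.0]]
wrist_force: [0.5, 0.8, -1.0]
gripper_width: 0.129
gripper_force: 30.0
```

```bash
python3 -m pendant '[{"x":0,"y":0,"z":-0.004,"rx":0,"ry":0,"rz":0,"claw":0},{"x":0,"y":0,"z":-0.008,"rx":0,"ry":0,"rz":0,"claw":0},{"x":0,"y":0,"z":-0.012,"rx":0,"ry":0,"rz":0,"claw":0},{"x":0,"y":0,"z":-0.016,"rx":0,"ry":0,"rz":0,"claw":0},{"x":0,"y":0,"z":-0.016,"rx":0,"ry":0,"rz":0,"claw":0},{"x":0,"y":0,"z":-0.016,"rx":0,"ry":0,"rz":0,"claw":0},{"x":0,"y":0,"z":-0.016,"rx":0,"ry":0,"rz":0,"claw":0},{"x":0,"y":0,"z":-0.016,"rx":0,"ry":0,"rz":0,"claw":0}]'
```

```text
time_s: 17.75
tcp_pos: [0.4938, -0.2054, 0.1751]
ee_rot: [[-0.176, -0.984, -0.0], [-0.984, 0.176, -0.001], [0.001, -0.0, -1.0]]
wrist_force: [-3.9, 0.1, 6.0]
gripper_width: 0.129
gripper_force: 30.0
```

There's light contact of 6 N, so the rod is in the groove. Releasing.

```bash
python3 -m pendant '[{"x":0,"y":0,"z":0,"rx":0,"ry":0,"rz":0,"claw":0.2},{"x":0,"y":0,"z":0,"rx":0,"ry":0,"rz":0,"claw":0.4},{"x":0,"y":0,"z":0,"rx":0,"ry":0,"rz":0,"claw":0.4},{"x":0,"y":0,"z":0,"rx":0,"ry":0,"rz":0,"claw":0.4},{"x":0,"y":0,"z":0,"rx":0,"ry":0,"rz":0,"claw":0.4},{"x":0,"y":0,"z":0,"rx":0,"ry":0,"rz":0,"claw":0.4},{"x":0,"y":0,"z":0.06,"rx":0,"ry":0,"rz":0,"claw":0.45},{"x":0,"y":0,"z":0.2,"rx":0,"ry":0,"rz":0,"claw":0.5}]'
python3 - <<'E'
from look import *
w,a,b=capture('wrist'),capture('scene'),capture('side')
def crop(p,c,r,w,h): return cv2.resize(p['color'][r:r+h,c:c+w,::-1],(400,300),interpolation=cv2.INTER_CUBIC)
cv2.imwrite('pics/c6.png',np.vstack([np.hstack([crop(a,160,90,160,120),crop(b,205,265,160,120)]),np.hstack([crop(w,80,0,400,300),crop(a,200,190,120,90)])]))
for n,p in(('a',a),('b',b),('w',w)): np.savez(n+'6',**p)
q=(.479,-.281,-10.2);d,R=frame(q[2],40,50);low=place([q[0],q[1],np.radians(q[2])],[0,-.09,.075])[0]
for p in(w,a,b): print(proj(p,np.array([low,low+.224*d,low+.24*d])).round(0).tolist())
E
```

```text
time_s: 18.75
tcp_pos: [0.4935, -0.2049, 0.2243]
ee_rot: [[-0.176, -0.984, -0.003], [-0.984, 0.176, 0.0], [0.0, 0.003, -1.0]]
wrist_force: [1.6, 0.2, 1.2]
gripper_width: 0.476
gripper_force: 0.0
[[282.0, -19.0], [282.0, 244.0], [282.0, 271.0]]
[[201.0, 138.0], [236.0, 127.0], [239.0, 126.0]]
[[282.0, 361.0], [284.0, 258.0], [285.0, 251.0]]
```

View pics/c6.png

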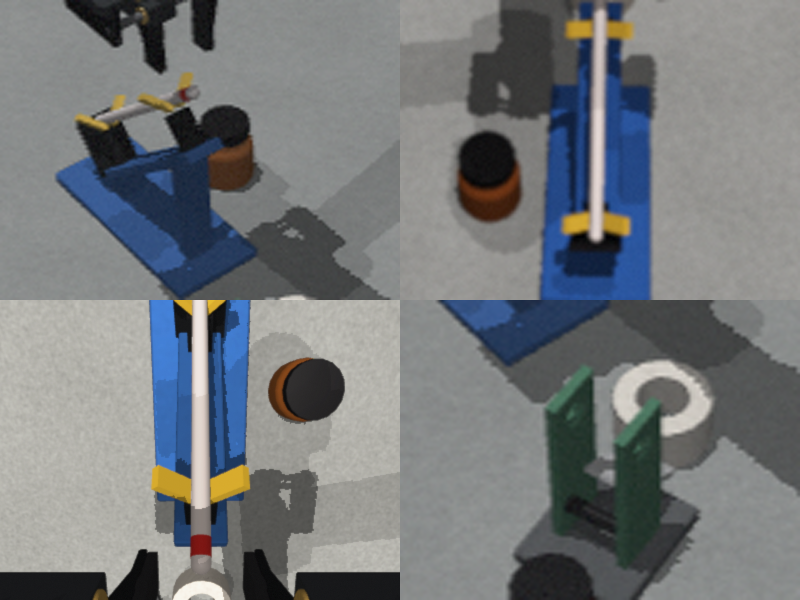

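The spindle slid down to the stop: its foot at side pixel (283,361) matches the seated prediction (282,361), and it lies in both V's. With the gripper empty, I'll take a wrist shot of the dispenser and fit its pose numerically.

```bash
python3 -m pendant '[{"x":0,"y":0.02,"z":0.1,"rx":0,"ry":0,"rz":0,"claw":0.5},{"x":0.03,"y":0.1,"z":0.25,"rx":0,"ry":0,"rz":0,"claw":0.5},{"x":0.12,"y":0.28,"z":0.3,"rx":0,"ry":0,"rz":0,"claw":0.5},{"x":0.25,"y":0.5,"z":0.304,"rx":0,"ry":0,"rz":0,"claw":0.5},{"x":0.4,"y":0.72,"z":0.304,"rx":0,"ry":0,"rz":0,"claw":0.5},{"x":0.5,"y":0.9,"z":0.304,"rx":0,"ry":0,"rz":0,"claw":0.5},{"x":0.546,"y":0.988,"z":0.304,"rx":0,"ry":0,"rz":0,"claw":0.5},{"x":0.546,"y":0.988,"z":0.304,"rx":0,"ry":0,"rz":0,"claw":0.5}]'
cat > fit.py <<'E'
from look import *
from scipy.optimize import minimize
def green(p,box):
    h=cv2.cvtColor(p['color'],cv2.COLOR_RGB2HSV);m=((h[...,0]>55)&(h[...,0]<95)&(h[...,1]>70)).astype(np.uint8)
    o=np.zeros_like(m);c0,c1,r0,r1=box;o[r0:r1,c0:c1]=m[r0:r1,c0:c1];return o
def cheeks():
    for s in(1,-1): yield np.array([[x,y,z] for x in(-.022,.022) for y in(s*.022,s*.030) for z in(.012,.142)])
def render(p,q):
    m=np.zeros(p['color'].shape[:2],np.uint8)
    for c in cheeks(): cv2.fillConvexPoly(m,np.round(cv2.convexHull(proj(p,place(q,c)).astype(np.float32))*16).astype(np.int32),1,shift=4)
    return m
def cost(q,views):
    t=0
    for p,g,w in views:
        r=render(p,q); B=lambda k:cv2.GaussianBlur(k.astype(np.float32),(0,0),1.0)
        t+=w*np.sum((B(r)-B(g))**2)/g.sum()
    return t
def fit(views,q0=(.62,-.014,.11)):
    best=None
    for s in(1,-1):
        r=minimize(cost,q0,args=(views,),method='Nelder-Mead',options=dict(initial_simplex=np.array(q0)+s*np.array([[0,0,0],[.01,0,0],[0,.01,0],[0,0,.06]]),xatol=1e-5))
        if best is None or r.fun<best.fun: best=r
    return best
E
python3 - <<'E'
from fit import *
w=capture('wrist');np.savez('w7',**w);save(w,'w7')
a=dict(np.load('a6.npz'));b=dict(np.load('b6.npz'))
def mk(p,name):
    q=proj(p,place((.62,-.014,.11),np.vstack(list(cheeks()))));bx=(max(0,int(q[:,0].min()-12)),int(q[:,0].max()+12),max(0,int(q[:,1].min()-12)),int(q[:,1].max()+12))
    if name=='w': bx=bx[:3]+(min(bx[3],245),)
    g=green(p,bx);print(name,bx,g.sum(),render(p,(.62,-.014,.11)).sum());return(p,g,1)
V=[mk(w,'w'),mk(a,'a'),mk(b,'b')]
for sel in([0,1,2],[0],[1],[2],[1,2]):
    r=fit([V[i] for i in sel]);print(sel,r.x[:2].round(4),np.degrees(r.x[2]).round(2),round(r.fun,4))
E
```

```text
time_s: 19.9
tcp_pos: [0.631, 0.0433, 0.2992]
ee_rot: [[-0.174, -0.985, -0.002], [-0.985, 0.174, -0.001], [0.001, 0.001, -1.0]]
wrist_force: [0.1, -0.5, 0.2]
gripper_width: 0.502
gripper_force: 0.0
w (237, 324, 65, 167) 1252 1473
a (231, 290, 197, 283) 959 1351
b (296, 346, 191, 267) 320 1031
[0, 1, 2] [ 0.6198 -0.0128] 8.55 2.2211
[0] [ 0.6196 -0.0121] 8.2 0.0705
[1] [ 0.6173 -0.0171] 12.04 0.0985
[2] [ 0.6263 -0.0207] -15.02 1.5301
[1, 2] [ 0.6184 -0.0166] 6.55 2.0447
```

```bash
python3 - <<'E'
from fit import *
w=dict(np.load('w7.npz'));a=dict(np.load('a6.npz'));b=dict(np.load('b6.npz'))
q0=np.array([.6196,-.0121,np.radians(8.2)])
for p in(a,b):
    m=render(p,q0)>0;h=cv2.cvtColor(p['color'],cv2.COLOR_RGB2HSV)[m];print(np.percentile(h,[5,20,50,80],axis=0).tolist())
def G(p,wrist=False):
    c=p['color'].astype(int);m=((c[...,1]-c[...,0]>8)&(c[...,1]-c[...,2]>0)).astype(np.uint8)
    k=cv2.dilate(render(p,q0),np.ones((15,15)));k[250 if wrist else 420:]=0
    m=m*k; return (p,m,1)
V=[G(w,True),G(a),G(b)]
for p,g,_ in V: print(g.sum(),render(p,q0).sum(), (g&render(p,q0)).sum())
for sel in([0],[1],[2],[1,2],[0,1,2]):
    r=fit([V[i] for i in sel],tuple(q0));print(sel,r.x[:2].round(4),np.degrees(r.x[2]).round(2),round(r.fun,4))
E
```

```text
[[69.0, 8.0, 46.0], [73.0, 32.0, 51.0], [75.0, 79.0, 55.0], [78.0, 87.0, 78.0]]
[[15.0, 6.0, 15.0], [72.0, 13.600000000000023, 33.0], [90.0, 27.0, 40.0], [120.0, 111.0, 50.0]]
1413 1482 1380
1136 1282 1008
336 1039 329
[0] [ 0.6193 -0.012 ] 8.15 0.0335
[1] [ 0.6193 -0.017 ] 11.0 0.0419
[2] [ 0.6265 -0.021 ] -15.56 1.4137
[1, 2] [ 0.6202 -0.0181] 5.07 1.8007
[0, 1, 2] [ 0.6196 -0.0124] 7.36 2.0172
```

```bash
cat >> fit.py <<'E'
def G(p,q0=(.6196,-.0121,np.radians(8.2)),cut=420):
    c=p['color'].astype(int);m=((c[...,1]-c[...,0]>8)&(c[...,1]-c[...,2]>0)).astype(np.uint8)
    k=cv2.dilate(render(p,q0),np.ones((15,15)));k[cut:]=0
    return (p,m*k,1)
E
python3 - <<'E'
from fit import *
w=dict(np.load('w7.npz'));a=dict(np.load('a6.npz'));b=dict(np.load('b6.npz'))
for p,n in((a,'scene'),(b,'side')): p['color']=cv2.imread(f'pics/{n}.png')[:,:,::-1].copy()
V=[G(w,cut=250),G(a),G(b)]
for sel in([0],[1],[2],[1,2],[0,1,2]):
    r=fit([V[i] for i in sel],(.6196,-.0121,.143));print(sel,r.x[:2].round(4),np.degrees(r.x[2]).round(2),round(r.fun,4))
E
```

```text
[0] [ 0.6195 -0.0121] 8.07 0.0335
[1] [ 0.6201 -0.0172] 10.61 0.0441
[2] [ 0.6189 -0.0144] 6.68 0.096
[1, 2] [ 0.6193 -0.0169] 9.72 0.158
[0, 1, 2] [ 0.6198 -0.0125] 8.69 0.2944
```

```bash
cat >> look.py <<'E'
QR=(.479,-.281,-10.2); QD=(.6195,-.0125,8.2)
LOW=place([QR[0],QR[1],np.radians(QR[2])],[0,-.09,.075])[0]
def regrasp(along,back):
    d,R=frame(QR[2],40,90); return R,LOW+along*d+(.045-back)*R[:,2]
E
python3 - <<'E'
from look import *
print(np.round(sense()['joints'],1))
for bk in(.2,.12,0):
    R,t=regrasp(.05,bk);print(t.round(3));go(R,t)
E
```

```text
[ 18.5  20.   12.5   0.  -82.6 -28.6]
[ 0.452 -0.43   0.226]
shift [-0.7135, -1.8881, -0.2955] turn [0.219, -0.0395, -0.0006] deg 40.1
[ 0.461 -0.379  0.165]
shift [-0.677, -1.6856, -0.5407] turn [0.219, -0.0395, -0.0006] deg 40.1
[ 0.475 -0.303  0.073]
shift [-0.6224, -1.382, -0.9084] turn [0.219, -0.0395, -0.0006] deg 40.1
```

```bash
python3 -m pendant '[{"x":-0.05,"y":-0.08,"z":0.1,"rx":0,"ry":0,"rz":0,"claw":0.6},{"x":-0.12,"y":-0.22,"z":0.2,"rx":0.02,"ry":-0.004,"rz":0,"claw":0.6},{"x":-0.2,"y":-0.38,"z":0.24,"rx":0.05,"ry":-0.009,"rz":0,"claw":0.6},{"x":-0.3,"y":-0.55,"z":0.24,"rx":0.08,"ry":-0.014,"rz":0,"claw":0.6},{"x":-0.38,"y":-0.72,"z":0.24,"rx":0.11,"ry":-0.02,"rz":0,"claw":0.6},{"x":-0.46,"y":-0.88,"z":0.24,"rx":0.14,"ry":-0.025,"rz":0,"claw":0.6},{"x":-0.52,"y":-0.97,"z":0.24,"rx":0.17,"ry":-0.031,"rz":0,"claw":0.6},{"x":-0.55,"y":-1,"z":0.24,"rx":0.19,"ry":-0.034,"rz":0,"claw":0.6}]'
python3 - <<'E'
from look import *
print(np.round(sense()['joints'],1))
R,t=regrasp(.05,.2);go(R,t)
E
```

```text
time_s: 20.95
tcp_pos: [0.491, -0.2109, 0.3608]
ee_rot: [[-0.149, -0.983, 0.104], [-0.807, 0.182, 0.562], [-0.571, -0.001, -0.821]]
wrist_force: [0.1, -0.3, -0.0]
gripper_width: 0.598
gripper_force: 0.0
[ -28.6   17.    20.4  -33.9 -103.    13.2]
shift [-0.1551, -0.876, -0.5396] turn [0.0283, -0.0049, 0.0015] deg 5.2
```

```bash
python3 -m pendant '[{"x":-0.03,"y":-0.18,"z":0,"rx":0.01,"ry":-0.002,"rz":0,"claw":0.6},{"x":-0.06,"y":-0.38,"z":0,"rx":0.02,"ry":-0.004,"rz":0.001,"claw":0.6},{"x":-0.1,"y":-0.57,"z":-0.03,"rx":0.028,"ry":-0.005,"rz":0.0015,"claw":0.6},{"x":-0.12,"y":-0.72,"z":-0.15,"rx":0.028,"ry":-0.005,"rz":0.0015,"claw":0.6},{"x":-0.14,"y":-0.82,"z":-0.3,"rx":0.028,"ry":-0.005,"rz":0.0015,"claw":0.6},{"x":-0.155,"y":-0.876,"z":-0.45,"rx":0.028,"ry":-0.005,"rz":0.0015,"claw":0.6},{"x":-0.155,"y":-0.876,"z":-0.54,"rx":0.028,"ry":-0.005,"rz":0.0015,"claw":0.6},{"x":-0.155,"y":-0.876,"z":-0.54,"rx":0.028,"ry":-0.005,"rz":0.0015,"claw":0.6}]'
python3 - <<'E'
from look import *
print(np.round(sense()['joints'],1))
w=capture('wrist');np.savez('w8',**w);save(w,'w8')
d,_=frame(QR[2],40,90)
print(proj(w,np.array([LOW+k*d for k in(.03,.06,.1,.14,.17,.224)])).round(1).tolist())
c=w['color'].astype(int)
for r in range(20,245,25):
    row=c[r]; x=np.where((row.min(1)>120)&(np.ptp(row,axis=1)<40))[0]; x=x[(x>220)&(x<340)]; print(r,(x.min(),x.max(),len(x)) if len(x) else None)
h=cv2.cvtColor(w['color'],cv2.COLOR_RGB2HSV);m=((h[...,0]<6)|(h[...,0]>174))&(h[...,1]>140)&(h[...,2]>60);ys,xs=np.nonzero(m[:,240:320]);print('red',xs.mean()+240 if len(xs) else None,ys.mean() if len(ys) else None,len(xs))
R,t=regrasp(.05,0);go(R,t)
E
```

```text
time_s: 21.95
tcp_pos: [0.4526, -0.427, 0.2238]
ee_rot: [[-0.135, -0.985, 0.109], [-0.754, 0.174, 0.634], [-0.643, 0.003, -0.766]]
wrist_force: [0.2, -0.5, 1.0]
gripper_width: 0.601
gripper_force: 0.0
[ -46.8   37.1   31.1  -32.6 -107.8   33.2]
[[279.8, 159.0], [279.8, 189.9], [279.7, 228.8], [279.7, 265.3], [279.7, 291.1], [279.7, 334.7]]
20 None
45 (np.int64(221), np.int64(285), 65)
70 (np.int64(221), np.int64(227), 7)
95 (np.int64(221), np.int64(339), 24)
120 (np.int64(221), np.int64(339), 31)
145 (np.int64(221), np.int64(338), 48)
170 (np.int64(221), np.int64(339), 57)
195 (np.int64(221), np.int64(339), 64)
220 (np.int64(221), np.int64(339), 95)
red 279.08196721311475 339.3114754098361 61
shift [0.0867, 0.4963, -0.6118] turn [0.0007, -0.0002, -0.0012] deg 0.3
```

```bash
python3 -m pendant '[{"x":0.008,"y":0.05,"z":-0.061,"rx":0,"ry":0,"rz":-0.001,"claw":0.6},{"x":0.022,"y":0.124,"z":-0.153,"rx":0,"ry":0,"rz":-0.001,"claw":0.6},{"x":0.037,"y":0.213,"z":-0.263,"rx":0,"ry":0,"rz":-0.001,"claw":0.6},{"x":0.054,"y":0.308,"z":-0.38,"rx":0,"ry":0,"rz":-0.001,"claw":0.6},{"x":0.067,"y":0.387,"z":-0.477,"rx":0,"ry":0,"rz":-0.001,"claw":0.55},{"x":0.078,"y":0.447,"z":-0.551,"rx":0,"ry":0,"rz":-0.001,"claw":0.5},{"x":0.085,"y":0.486,"z":-0.6,"rx":0,"ry":0,"rz":-0.001,"claw":0.45},{"x":0.087,"y":0.496,"z":-0.612,"rx":0,"ry":0,"rz":-0.001,"claw":0.4}]'
python3 -m pendant '[{"x":0,"y":0,"z":0,"rx":0,"ry":0,"rz":0,"claw":0.2},{"x":0,"y":0,"z":0,"rx":0,"ry":0,"rz":0,"claw":0},{"x":0,"y":0,"z":0,"rx":0,"ry":0,"rz":0,"claw":0},{"x":0,"y":0,"z":0,"rx":0,"ry":0,"rz":0,"claw":0},{"x":0,"y":0,"z":0,"rx":0,"ry":0,"rz":0,"claw":0},{"x":0,"y":0,"z":0,"rx":0,"ry":0,"rz":0,"claw":0},{"x":0,"y":0,"z":0,"rx":0,"ry":0,"rz":0,"claw":0},{"x":0,"y":0,"z":0,"rx":0,"ry":0,"rz":0,"claw":0}]'
python3 - <<'E'
from look import *
R,t=regrasp(.05,0);go(R,t); print(R[:,2])
E
```

```text
time_s: 23.0
tcp_pos: [0.4766, -0.303, 0.073]
ee_rot: [[-0.133, -0.985, 0.113], [-0.757, 0.174, 0.63], [-0.64, -0.002, -0.768]]
wrist_force: [-0.5, -0.5, -0.3]
gripper_width: 0.43
gripper_force: 0.0
time_s: 24.0
tcp_pos: [0.4764, -0.3035, 0.0726]
ee_rot: [[-0.133, -0.985, 0.113], [-0.757, 0.175, 0.63], [-0.64, -0.001, -0.768]]
wrist_force: [-1.7, -3.8, 3.7]
gripper_width: 0.124
gripper_force: 30.0
shift [-0.0057, 0.0002, 0.0002] turn [0.0012, 0.0002, -0.0007] deg 0.3
[ 0.11382788  0.63262874 -0.76604444]
```

Regripped from the side. Now lifting square to the groove.

```bash
python3 -m pendant '[{"x":-0.002,"y":-0.013,"z":0.016,"rx":0,"ry":0,"rz":0,"claw":0},{"x":-0.007,"y":-0.038,"z":0.046,"rx":0,"ry":0,"rz":0,"claw":0},{"x":-0.015,"y":-0.083,"z":0.1,"rx":0,"ry":0,"rz":0,"claw":0},{"x":-0.025,"y":-0.14,"z":0.17,"rx":0,"ry":0,"rz":0,"claw":0},{"x":-0.036,"y":-0.2,"z":0.242,"rx":0,"ry":0,"rz":0,"claw":0},{"x":-0.045,"y":-0.253,"z":0.32,"rx":0,"ry":0,"rz":0,"claw":0},{"x":-0.045,"y":-0.253,"z":0.42,"rx":0,"ry":0,"rz":0,"claw":0},{"x":-0.045,"y":-0.253,"z":0.5,"rx":0,"ry":0,"rz":0,"claw":0}]'
python3 - <<'E'
from look import *
_,R=frame(QD[2],0,90);h,_=frame(QD[2],0,90)
E=np.array([QD[0],QD[1],.12]); t=E+h*(-.26)+[0,0,-.045]; print(t,np.round(sense()['joints'],1))
go(R,t); go(R,t+[0,0,.15])
E
```

```text
time_s: 25.0
tcp_pos: [0.465, -0.3671, 0.199]
ee_rot: [[-0.134, -0.984, 0.114], [-0.757, 0.175, 0.63], [-0.64, -0.002, -0.768]]
wrist_force: [-0.9, 0.4, -1.8]
gripper_width: 0.122
gripper_force: 30.0
[ 0.65658352 -0.26984182  0.075     ] [ -42.9   33.6   21.5  -33.2 -100.2   33.4]
shift [0.7664, 0.3889, -0.496] turn [-0.2219, 0.0042, 0.0974] deg 43.6
shift [0.7664, 0.3889, 0.104] turn [-0.2219, 0.0042, 0.0974] deg 43.6
```

```bash
python3 -m pendant '[{"x":0.06,"y":0,"z":0.08,"rx":0,"ry":0,"rz":0,"claw":0},{"x":0.18,"y":0.02,"z":0.16,"rx":-0.02,"ry":0,"rz":0.01,"claw":0},{"x":0.34,"y":0.07,"z":0.2,"rx":-0.05,"ry":0.001,"rz":0.022,"claw":0},{"x":0.5,"y":0.14,"z":0.2,"rx":-0.095,"ry":0.002,"rz":0.042,"claw":0},{"x":0.63,"y":0.23,"z":0.18,"rx":-0.14,"ry":0.003,"rz":0.061,"claw":0},{"x":0.72,"y":0.31,"z":0.14,"rx":-0.185,"ry":0.0035,"rz":0.081,"claw":0},{"x":0.766,"y":0.37,"z":0.11,"rx":-0.215,"ry":0.004,"rz":0.094,"claw":0},{"x":0.766,"y":0.389,"z":0.104,"rx":-0.222,"ry":0.0042,"rz":0.0974,"claw":0}]'
python3 -m pendant '[{"x":0,"y":0,"z":-0.03,"rx":0,"ry":0,"rz":0,"claw":0},{"x":0,"y":0,"z":-0.09,"rx":0,"ry":0,"rz":0,"claw":0},{"x":0,"y":0,"z":-0.17,"rx":0,"ry":0,"rz":0,"claw":0},{"x":0,"y":0,"z":-0.24,"rx":0,"ry":0,"rz":0,"claw":0},{"x":0,"y":0,"z":-0.28,"rx":0,"ry":0,"rz":0,"claw":0},{"x":0,"y":0,"z":-0.3,"rx":0,"ry":0,"rz":0,"claw":0},{"x":0,"y":0,"z":-0.3,"rx":0,"ry":0,"rz":0,"claw":0},{"x":0,"y":0,"z":-0.3,"rx":0,"ry":0,"rz":0,"claw":0}]'
python3 - <<'E'
from look import *
h,R=frame(QD[2],0,90);E=np.array([QD[0],QD[1],.12]);go(R,E+h*(-.26)+[0,0,-.045])
s=sense();T=np.array(s['tcp_pos']);Rt=np.array(s['ee_rot']);print(np.round(s['joints'],1))
w,a,b=capture('wrist'),capture('scene'),capture('side')
for n,p in(('a',a),('b',b),('w',w)): np.savez(n+'9',**p); save(p,n+'9')
# nominal rod: head,foot
g=T-.045*Rt[:,2];d=-Rt[:,0];print('nominal head',g+.19*d)
for p in(w,a,b): print(proj(p,np.array([g-.05*d,g+.174*d,g+.19*d])).round(1).tolist())
for n,p in(('w',w),('a',a),('b',b)):
    hh=cv2.cvtColor(p['color'],cv2.COLOR_RGB2HSV);m=(((hh[...,0]<8)|(hh[...,0]>172))&(hh[...,1]>130)&(hh[...,2]>50)).astype(np.uint8)
    nn,l,st,ce=cv2.connectedComponentsWithStats(m); print(n,[(st[i].tolist(),ce[i].round(1).tolist()) for i in range(1,nn) if st[i,4]>5][:8])
E
```

```text
time_s: 26.0
tcp_pos: [0.6569, -0.2657, 0.2228]
ee_rot: [[0.147, -0.989, -0.003], [-0.989, -0.147, 0.001], [-0.001, 0.003, -1.0]]
wrist_force: [-0.9, -0.2, -1.0]
gripper_width: 0.126
gripper_force: 30.0
time_s: 27.0
tcp_pos: [0.6571, -0.269, 0.1492]
ee_rot: [[0.143, -0.99, 0.0], [-0.99, -0.143, 0.0], [-0.0, -0.0, -1.0]]
wrist_force: [0.3, 0.5, -0.1]
gripper_width: 0.126
gripper_force: 30.0
shift [-0.0022, -0.0032, -0.2967] turn [-0.0001, 0.0001, -0.0001] deg 0.0
[ -9.3  32.   10.5  -0.  -68.6  17.5]
nominal head [ 0.62997766 -0.08099416  0.19420522]
[[282.8, 171.2], [281.9, 544.0], [281.8, 562.0]]
[[146.0, 150.6], [227.2, 188.9], [233.5, 191.9]]
[[372.1, 299.1], [335.2, 223.2], [332.8, 218.5]]
w []
a [([223, 187, 5, 5, 21], [225.0, 188.9])]
b [([333, 222, 4, 4, 11], [334.1, 223.2])]
```

```bash
cat > rod.py <<'E'
from look import *
from scipy.optimize import least_squares
from scipy.ndimage import map_coordinates
def profile(p,X0,X1,ks,half=9,show=False):
    """centre offset (px) of the rod across its predicted line, at fractions ks"""
    q=proj(p,np.array([X0,X1]));e=unit(q[1]-q[0]);n=np.array([-e[1],e[0]]);o=[]
    t=np.arange(-half,half+.01,.25); g=cv2.cvtColor(p['color'],cv2.COLOR_RGB2GRAY).astype(float)
    for k in ks:
        c=proj(p,np.array(X0)+k*(np.array(X1)-X0))[0]; u=c+t[:,None]*n
        v=map_coordinates(g,[u[:,1],u[:,0]],order=1)
        gr=np.gradient(np.convolve(v,np.ones(5)/5,'same')); gr[:8]=gr[-8:]=0
        i,j=np.argmax(gr),np.argmin(gr)
        o.append((k,round((t[i]+t[j])/2,2),round(abs(t[j]-t[i]),2)))
        if show: print(k,v[::4].astype(int).tolist())
    return o
E
python3 - <<'E'
from rod import *
s=sense();T=np.array(s['tcp_pos']);R=np.array(s['ee_rot'])
w,a,b=[dict(np.load(n+'9.npz')) for n in 'wab']
F=least_squares(lambda X:np.concatenate([proj(a,X)[0]-(225,188.9),proj(b,X)[0]-(334.1,223.2)]),T);print('band',F.x.round(4),F.fun.round(1))
g=T-.045*R[:,2];d=-R[:,0];print('nominal band',(g+.174*d).round(4))
for n,p,ks in(('a',a,(.2,.35,.5,.65,.8)),('b',b,(.35,.5,.6,.7,.8)),('w',w,(-.2,-.15,-.1))): print(n,profile(p,g,g+.19*d,ks,show=True))
E
```

```text
band [ 0.6327 -0.0991  0.1946] [ 1.3 -0.5  1.4  0.6]
nominal band [ 0.6321 -0.0967  0.1941]
0.2 [144, 143, 147, 148, 148, 146, 136, 110, 109, 113, 114, 108, 118, 140, 148, 149, 147, 148, 149]
0.35 [92, 93, 94, 93, 89, 73, 68, 85, 107, 112, 112, 109, 112, 127, 129, 129, 131, 132, 129]
0.5 [94, 94, 94, 94, 94, 92, 92, 90, 107, 112, 113, 109, 105, 119, 130, 129, 131, 131, 132]
0.65 [73, 92, 93, 93, 92, 93, 94, 94, 105, 112, 113, 109, 93, 66, 69, 116, 128, 128, 129]
0.8 [47, 50, 61, 81, 93, 95, 93, 92, 107, 111, 113, 109, 100, 94, 94, 94, 90, 68, 64]
a [(0.2, np.float64(0.38), np.float64(6.25)), (0.35, np.float64(-3.0), np.float64(2.5)), (0.5, np.float64(3.0), np.float64(2.0)), (0.65, np.float64(4.5), np.float64(1.5)), (0.8, np.float64(0.38), np.float64(13.25))]
0.35 [102, 106, 74, 30, 12, 15, 14, 16, 17, 15, 15, 15, 13, 12, 13, 17, 26, 45, 51]
0.5 [18, 17, 17, 22, 29, 38, 48, 54, 62, 69, 72, 100, 130, 142, 145, 147, 152, 149, 139]
0.6 [41, 48, 68, 79, 77, 70, 71, 84, 95, 98, 95, 75, 52, 40, 38, 40, 41, 40, 34]
0.7 [41, 47, 64, 87, 109, 108, 96, 90, 96, 98, 93, 72, 45, 36, 37, 41, 45, 51, 57]
0.8 [37, 47, 75, 118, 145, 143, 120, 100, 96, 98, 91, 71, 50, 51, 58, 53, 42, 28, 14]
b [(0.35, np.float64(0.12), np.float64(13.75)), (0.5, np.float64(-3.5), np.float64(11.0)), (0.6, np.float64(-2.38), np.float64(9.25)), (0.7, np.float64(-2.12), np.float64(8.75)), (0.8, np.float64(-4.75), np.float64(3.5))]
-0.2 [172, 185, 195, 204, 213, 219, 222, 223, 226, 228, 230, 232, 233, 233, 230, 229, 228, 225, 224]
-0.15 [172, 183, 194, 204, 212, 218, 221, 224, 225, 227, 229, 230, 232, 231, 229, 228, 227, 226, 224]
-0.1 [113, 116, 119, 122, 125, 128, 128, 129, 145, 219, 228, 230, 230, 229, 228, 227, 226, 221, 217]
w [(-0.2, np.float64(-1.12), np.float64(11.75)), (-0.15, np.float64(-1.5), np.float64(11.0)), (-0.1, np.float64(3.25), np.float64(7.5))]
```

```bash
python3 -m pendant '[{"x":-0.001,"y":-0.003,"z":-0.03,"rx":0,"ry":0,"rz":0,"claw":0},{"x":-0.002,"y":-0.003,"z":-0.09,"rx":0,"ry":0,"rz":0,"claw":0},{"x":-0.002,"y":-0.003,"z":-0.16,"rx":0,"ry":0,"rz":0,"claw":0},{"x":-0.002,"y":-0.003,"z":-0.22,"rx":0,"ry":0,"rz":0,"claw":0},{"x":-0.002,"y":-0.003,"z":-0.27,"rx":0,"ry":0,"rz":0,"claw":0},{"x":-0.002,"y":-0.003,"z":-0.297,"rx":0,"ry":0,"rz":0,"claw":0},{"x":-0.002,"y":-0.003,"z":-0.297,"rx":0,"ry":0,"rz":0,"claw":0},{"x":-0.002,"y":-0.003,"z":-0.297,"rx":0,"ry":0,"rz":0,"claw":0}]'
python3 - <<'E'
from rod import *
h,R=frame(QD[2],0,90);E=np.array([QD[0],QD[1],.12]);go(R,E+h*(-.26)+[0,0,-.045])
a,b=capture('scene'),capture('side')
for n,p in(('a',a),('b',b)): np.savez(n+'10',**p); save(p,n+'10')
s=sense();T=np.array(s['tcp_pos']);Rt=np.array(s['ee_rot']);g=T-.045*Rt[:,2];d=-Rt[:,0]
q=(QD[0],QD[1],np.radians(QD[2]))
for n,p,f in(('scene',a,[.03,-.022]),('side',b,[-.03,.022])):
    im=cv2.imread(f'pics/{n}.png');gy=cv2.cvtColor(im,cv2.COLOR_BGR2GRAY)
    for yy in f:
        c=proj(p,place(q,[0,yy,.12]))[0];r=np.round(c).astype(int);print(n,yy,c.round(1));print(gy[r[1]-6:r[1]+7,r[0]-7:r[0]+8])
    hh=cv2.cvtColor(p['color'],cv2.COLOR_RGB2HSV);m=(((hh[...,0]<8)|(hh[...,0]>172))&(hh[...,1]>130)&(hh[...,2]>50)).astype(np.uint8)
    nn,l,st,ce=cv2.connectedComponentsWithStats(m);print('band',[ce[i].round(1).tolist() for i in range(1,nn) if st[i,4]>5],'nom',proj(p,g+.174*d).round(1),'tip',proj(p,g+.19*d).round(1))
    profile(p,g,g+.19*d,(.5,.6,.7,.8),show=True)
E
```

```text
time_s: 28.15
tcp_pos: [0.6566, -0.2699, 0.0748]
ee_rot: [[0.143, -0.99, 0.0], [-0.99, -0.143, 0.0], [-0.0, -0.0, -1.0]]
wrist_force: [-0.2, -0.0, -0.4]
gripper_width: 0.126
gripper_force: 30.0
shift [-0.0001, 0.0002, 0.0008] turn [-0.0, 0.0, -0.0] deg 0.0
scene 0.03 [273.9 234.1]
[[ 96  96  95  95  83  61  46  42  45  45  46 132 181 191 191]
 [ 93  94  94  87  59  43  46  42  44  43  46 130 183 190 189]
 [ 97  95  96  70  49  42  44  48  45  43  46 106 151 160 134]
 [ 96  96  72  46  43  44  51  54  48  42  44  72  90  95  96]
 [ 94  78  56  41  50  51  51  54  46  45  43  73  91  94  95]
 [ 76  52  42  40  69  57  61  55  47  44  45  74  88  94  95]
 [ 46  41  43  52  84  65  52  48  45  46  44  75  91  94  93]
 [ 48  45  45  69  60  47  53  49  43  42  46  72  91  94  93]
 [ 47  42  42  43  47  53  52  49  43  43  45  72  89  93  94]
 [ 42  46  41  40  52  53  44  46  42  42  40  71  91  93  94]
 [ 45  44  45  45  47  44  47  43  42  39  44  82  94  94  94]
 [ 49  43  41  44  44  42  45  44  42  46  41  96 121 111  97]
 [ 46  46  45  44  42  44  49  43  44  46  44 102 131 138 128]
[... 2655 characters left out ...]
  56  79  86  82  64  51  43  39  38  35  50  94]
 [ 37  39  40  41  45  51  56  53  45  41  40  40  34  54  98]
 [ 39  40  38  40  38  43  47  47  40  38  40  38  39  59 101]
 [ 38  37  39  40  38  38  40  38  37  38  38  37  40  61 101]
 [ 36  38  38  36  38  39  38  38  36  38  39  39  42  62 103]]
band [[332.4, 242.8]] nom [[333.  243.1]] tip [[330.8 238.4]]
0.5 [61, 70, 71, 74, 75, 78, 83, 88, 95, 97, 95, 100, 123, 152, 158, 151, 123, 67, 22]
0.6 [82, 81, 82, 84, 84, 81, 83, 90, 98, 98, 94, 87, 82, 87, 106, 138, 141, 107, 52]
0.7 [65, 59, 57, 54, 49, 44, 55, 82, 97, 97, 90, 72, 63, 71, 80, 82, 93, 122, 151]
0.8 [34, 35, 37, 41, 42, 46, 60, 82, 96, 99, 92, 74, 61, 71, 81, 83, 82, 82, 90]
```

The rod is level and in line with both eyelets to about 1 mm in each camera. Entering the first eyelet slowly.

```bash
python3 -m pendant '[{"x":-0.004,"y":0.03,"z":0,"rx":0,"ry":0,"rz":0,"claw":0},{"x":-0.01,"y":0.07,"z":0,"rx":0,"ry":0,"rz":0,"claw":0},{"x":-0.015,"y":0.105,"z":0,"rx":0,"ry":0,"rz":0,"claw":0},{"x":-0.02,"y":0.138,"z":0,"rx":0,"ry":0,"rz":0,"claw":0},{"x":-0.0237,"y":0.165,"z":0,"rx":0,"ry":0,"rz":0,"claw":0},{"x":-0.0274,"y":0.19,"z":0,"rx":0,"ry":0,"rz":0,"claw":0},{"x":-0.031,"y":0.215,"z":0,"rx":0,"ry":0,"rz":0,"claw":0},{"x":-0.031,"y":0.218,"z":0,"rx":0,"ry":0,"rz":0,"claw":0}]'
python3 -m pendant '[{"x":-0.003,"y":0.02,"z":0,"rx":0,"ry":0,"rz":0,"claw":0},{"x":-0.006,"y":0.04,"z":0,"rx":0,"ry":0,"rz":0,"claw":0},{"x":-0.0087,"y":0.06,"z":0,"rx":0,"ry":0,"rz":0,"claw":0},{"x":-0.0115,"y":0.08,"z":0,"rx":0,"ry":0,"rz":0,"claw":0},{"x":-0.0144,"y":0.1,"z":0,"rx":0,"ry":0,"rz":0,"claw":0},{"x":-0.0173,"y":0.12,"z":0,"rx":0,"ry":0,"rz":0,"claw":0},{"x":-0.0187,"y":0.13,"z":0,"rx":0,"ry":0,"rz":0,"claw":0},{"x":-0.0187,"y":0.13,"z":0,"rx":0,"ry":0,"rz":0,"claw":0}]'
python3 - <<'E'
from rod import *
h,R=frame(QD[2],0,90);E=np.array([QD[0],QD[1],.12]);
s=sense();T=np.array(s['tcp_pos']);print('along',(T-E)@h,'lat',(T-E)@[h[1],-h[0],0],s['moment'])
go(R,E+h*(-.07)+[0,0,-.045])
E
```

```text
time_s: 29.25
tcp_pos: [0.6483, -0.2148, 0.0741]
ee_rot: [[0.143, -0.99, -0.001], [-0.99, -0.143, 0.001], [-0.001, 0.001, -1.0]]
wrist_force: [-0.3, 0.5, -0.3]
gripper_width: 0.125
gripper_force: 30.0
time_s: 30.25
tcp_pos: [0.6437, -0.1825, 0.0741]
ee_rot: [[0.143, -0.99, -0.001], [-0.99, -0.143, 0.001], [-0.001, 0.001, -1.0]]
wrist_force: [-0.6, -0.2, -0.1]
gripper_width: 0.126
gripper_force: 30.0
along -0.1717252021601241 lat -0.0003217894414170105 [ 0.02551827 -0.07622872  0.02196356]
shift [-0.0568, 0.4029, 0.0037] turn [-0.0002, -0.0004, -0.0001] deg 0.1
```

```bash
python3 -m pendant '[{"x":-0.002,"y":0.014,"z":0.002,"rx":0,"ry":0,"rz":0,"claw":0},{"x":-0.005,"y":0.034,"z":0.003,"rx":0,"ry":0,"rz":0,"claw":0},{"x":-0.0077,"y":0.054,"z":0.003,"rx":0,"ry":0,"rz":0,"claw":0},{"x":-0.0105,"y":0.074,"z":0.003,"rx":0,"ry":0,"rz":0,"claw":0},{"x":-0.0134,"y":0.094,"z":0.003,"rx":0,"ry":0,"rz":0,"claw":0},{"x":-0.0163,"y":0.114,"z":0.003,"rx":0,"ry":0,"rz":0,"claw":0},{"x":-0.0187,"y":0.13,"z":0.003,"rx":0,"ry":0,"rz":0,"claw":0},{"x":-0.0187,"y":0.13,"z":0.003,"rx":0,"ry":0,"rz":0,"claw":0}]'
python3 - <<'E'
from rod import *
h,R=frame(QD[2],0,90);E=np.array([QD[0],QD[1],.12]);
s=sense();T=np.array(s['tcp_pos']);print('along',(T-E)@h,'lat',(T-E)@[h[1],-h[0],0],s['moment'])
go(R,E+h*(-.07)+[0,0,-.045])
E
```

```text
time_s: 31.25
tcp_pos: [0.639, -0.1499, 0.0748]
ee_rot: [[0.143, -0.99, -0.001], [-0.99, -0.143, 0.001], [-0.001, 0.001, -1.0]]
wrist_force: [0.3, -0.1, -1.1]
gripper_width: 0.124
gripper_force: 30.0
along -0.13876086729787884 lat -0.0002991421895995767 [-0.02277331 -0.03892514  0.00347242]
shift [-0.038, 0.2724, 0.0007] turn [-0.0002, -0.0004, -0.0001] deg 0.1
```

```bash
python3 -m pendant '[{"x":-0.003,"y":0.02,"z":0,"rx":0,"ry":0,"rz":0,"claw":0},{"x":-0.009,"y":0.06,"z":0,"rx":0,"ry":0,"rz":0,"claw":0},{"x":-0.0155,"y":0.11,"z":0,"rx":0,"ry":0,"rz":0,"claw":0},{"x":-0.0225,"y":0.16,"z":0,"rx":0,"ry":0,"rz":0,"claw":0},{"x":-0.0295,"y":0.21,"z":0,"rx":0,"ry":0,"rz":0,"claw":0},{"x":-0.035,"y":0.25,"z":0,"rx":0,"ry":0,"rz":0,"claw":0},{"x":-0.0385,"y":0.275,"z":0,"rx":0,"ry":0,"rz":0,"claw":0},{"x":-0.0385,"y":0.275,"z":0,"rx":0,"ry":0,"rz":0,"claw":0}]'
python3 - <<'E'
from rod import *
h,R=frame(QD[2],0,90);E=np.array([QD[0],QD[1],.12]);
s=sense();T=np.array(s['tcp_pos']);Rt=np.array(s['ee_rot']);print('along',(T-E)@h,'lat',(T-E)@[h[1],-h[0],0],s['moment'])
a,b,w=capture('scene'),capture('side'),capture('wrist')
for n,p in(('a',a),('b',b),('w',w)): np.savez(n+'11',**p); save(p,n+'11')
g=T-.045*Rt[:,2];d=-Rt[:,0];C=[]
for n,p in(('scene',a),('side',b)):
    hh=cv2.cvtColor(p['color'],cv2.COLOR_RGB2HSV);m=(((hh[...,0]<8)|(hh[...,0]>172))&(hh[...,1]>130)&(hh[...,2]>50)).astype(np.uint8)
    nn,l,st,ce=cv2.connectedComponentsWithStats(m);print(n,[(ce[i].round(1).tolist(),int(st[i,4])) for i in range(1,nn) if st[i,4]>3],'want band',proj(p,E+h*.104).round(1),'nom',proj(p,g+.174*d).round(1))
# foot in wrist image: brightness along predicted rod axis
q=proj(w,np.array([g-.03*d,g-.05*d,g-.06*d]));print(q.round(1).tolist());c=int(round(q[1,0]));print(w['color'][int(q[1,1])-30:int(q[1,1])+40:2,c].mean(1).astype(int).tolist(), int(q[1,1])-30)
E
```

```text
time_s: 32.25
tcp_pos: [0.6294, -0.081, 0.0749]
ee_rot: [[0.143, -0.99, -0.001], [-0.99, -0.143, 0.001], [-0.001, 0.001, -1.0]]
wrist_force: [0.6, 0.3, -0.7]
gripper_width: 0.127
gripper_force: 30.0
along -0.06919979861821383 lat -1.1878216814085632e-05 [-0.00886888 -0.02861702 -0.00693922]
scene [([302.5, 249.0], 26)] want band [[304.  248.8]] nom [[304.3 249. ]]
side [([308.0, 190.7], 7)] want band [[308.7 191.2]] nom [[308.6 191. ]]
[[282.6, 218.8], [282.7, 172.6], [282.7, 148.1]]
[149, 152, 154, 154, 153, 154, 153, 148, 147, 152, 157, 154, 146, 144, 141, 142, 140, 146, 176, 195, 208, 219, 227, 234, 235, 230, 226, 226, 226, 226, 226, 226, 226, 226, 226] 142
```

The band shows on the far side at the wanted place in both cameras, so the spindle is through both eyelets. I'll lower it about 2 mm onto the eyelets, release and retreat upward.

```bash
python3 -m pendant '[{"x":0,"y":0,"z":-0.003,"rx":0,"ry":0,"rz":0,"claw":0},{"x":0,"y":0,"z":-0.006,"rx":0,"ry":0,"rz":0,"claw":0},{"x":0,"y":0,"z":-0.009,"rx":0,"ry":0,"rz":0,"claw":0},{"x":0,"y":0,"z":-0.009,"rx":0,"ry":0,"rz":0,"claw":0.2},{"x":0,"y":0,"z":-0.009,"rx":0,"ry":0,"rz":0,"claw":0.3},{"x":0,"y":0,"z":-0.009,"rx":0,"ry":0,"rz":0,"claw":0.4},{"x":0,"y":0,"z":-0.009,"rx":0,"ry":0,"rz":0,"claw":0.5},{"x":0,"y":0,"z":-0.009,"rx":0,"ry":0,"rz":0,"claw":0.5}]'
python3 -m pendant '[{"x":0,"y":0,"z":0,"rx":0,"ry":0,"rz":0,"claw":0.5},{"x":0,"y":0,"z":0,"rx":0,"ry":0,"rz":0,"claw":0.5},{"x":0,"y":0,"z":0.04,"rx":0,"ry":0,"rz":0,"claw":0.5},{"x":0,"y":0,"z":0.12,"rx":0,"ry":0,"rz":0,"claw":0.5},{"x":0,"y":0,"z":0.25,"rx":0,"ry":0,"rz":0,"claw":0.5},{"x":0,"y":-0.02,"z":0.4,"rx":0,"ry":0,"rz":0,"claw":0.5},{"x":0,"y":-0.05,"z":0.55,"rx":0,"ry":0,"rz":0,"claw":0.5},{"x":0,"y":-0.08,"z":0.7,"rx":0,"ry":0,"rz":0,"claw":0.5}]'
python3 - <<'E'
from rod import *
h,R=frame(QD[2],0,90);E=np.array([QD[0],QD[1],.117])
a,b,w=capture('scene'),capture('side'),capture('wrist')
for n,p in(('a',a),('b',b),('w',w)): save(p,n+'12')
for n,p in(('scene',a),('side',b)):
    hh=cv2.cvtColor(p['color'],cv2.COLOR_RGB2HSV);m=(((hh[...,0]<8)|(hh[...,0]>172))&(hh[...,1]>130)&(hh[...,2]>50)).astype(np.uint8)
    nn,l,st,ce=cv2.connectedComponentsWithStats(m);print(n,[(ce[i].round(1).tolist(),int(st[i,4])) for i in range(1,nn) if st[i,4]>3],'want band',proj(p,E+h*.104).round(1))
    profile(p,E-.12*h,E+.12*h,(.1,.2,.8,.85),show=True)
q=proj(w,np.array([E-.12*h,E-.09*h,E]));print(q.round(1).tolist());c,r=np.round(q[0]).astype(int)
print([int(w['color'][k,c-2:c+3].mean()) for k in range(r-20,min(r+30,419),2)])
print([(d['centre'],d['conf']) for d in search_frame(a,'spindle')])
E
```

```text
time_s: 33.4
tcp_pos: [0.6294, -0.0814, 0.0726]
ee_rot: [[0.143, -0.99, -0.001], [-0.99, -0.143, 0.001], [-0.001, 0.001, -1.0]]
wrist_force: [-0.2, -0.0, 0.1]
gripper_width: 0.477
gripper_force: 0.0
time_s: 34.4
tcp_pos: [0.6293, -0.1017, 0.2498]
ee_rot: [[0.143, -0.99, -0.0], [-0.99, -0.143, 0.001], [-0.001, -0.0, -1.0]]
wrist_force: [0.2, 0.1, -0.3]
gripper_width: 0.504
gripper_force: 0.0
scene [([302.8, 248.7], 26)] want band [[303.9 249.7]]
0.1 [79, 75, 62, 70, 121, 122, 131, 172, 199, 192, 164, 131, 111, 123, 126, 127, 124, 125, 126]
0.2 [126, 126, 124, 122, 124, 123, 119, 127, 137, 138, 130, 115, 113, 123, 122, 125, 125, 122, 122]
0.8 [123, 127, 126, 128, 128, 127, 123, 130, 137, 136, 126, 105, 76, 72, 71, 71, 73, 73, 66]
0.85 [128, 128, 128, 129, 125, 124, 117, 131, 139, 135, 126, 102, 76, 71, 72, 72, 72, 76, 88]
side [] want band [[308.7 191.9]]
0.1 [36, 36, 34, 34, 34, 48, 90, 146, 184, 196, 171, 109, 55, 64, 79, 76, 71, 88, 114]
0.2 [36, 36, 36, 35, 35, 46, 71, 103, 125, 131, 121, 97, 101, 128, 139, 135, 114, 77, 43]
0.8 [147, 147, 147, 146, 146, 135, 116, 116, 126, 132, 137, 145, 151, 150, 149, 148, 150, 151, 151]
0.85 [148, 147, 147, 148, 147, 136, 119, 116, 123, 126, 131, 143, 149, 150, 152, 153, 154, 153, 153]
[[282.5, 152.8], [282.4, 185.2], [282.3, 273.1]]
[150, 150, 151, 149, 149, 155, 154, 153, 151, 150, 152, 155, 202, 224, 231, 227, 228, 228, 227, 227, 227, 228, 227, 227, 227]
[([258.7, 230.3], 0.83)]
```

```bash
python3 -c "
from station import *
print(finish_job())"
```

```text
the job is handed in; nothing more can be done
None
```

I handed the job in at about 34.6 s: the spindle lay in the V-rest against the stop, was regripped from the side, and now lies level through both eyelets, centred within about 4 mm and touched by nothing. Two early grasp attempts closed on air, because the real finger ends sit about 29 mm short of the stated tool point. It also slid the last 15 mm or so down the groove to the stop after I let go.

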